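# Lock the cutting tools away behind the latched gate

## Task

The craft session is over: lock away the cutting tools that are lying on the table. Lift the gate's latch, swing the gate wide open, draw the tool tray right out and press each tool fully down into the cut-out of its own shape; then push the tray fully home and shut the gate so that the latch bar drops back into its catch. Leave the model house, the glue stick and the cup where they stand.

Things in the scene. Friction and masses are not known exactly. Their poses are not given: they have to be found in the camera images.
- cabinet: Low plywood tool cabinet fixed on the table, 290 deep (x), 336 wide (y), 180 mm high. Origin: centre of its underside; front looks to its -x, z up. Two 18 mm side cheeks run the full depth; the top board and the drawer fronts stand 60 mm back from the cheeks' front edges, leaving a hand gap open from above behind the gate. The lower drawer front is fixed.
- gate (a joint): Angle of the barred steel gate over the cabinet's front, rad: 0 shut; grows as it swings out towards the robot and round to the left (+y, the hinge side); stop at 1.9. Stays where it is left. It cannot pass the drawn-out tray, which needs it about 1.4 open or more.
- gate_hinge (a point): Point on the gate's upright hinge axis, 155 mm above the table, at the front edge of the left cheek. Frame turns with the gate: the leaf runs from here along -y, its outer side is -x, z up. Leaf: 10 mm thick, from 11 to 307 mm from the axis, from 20 to 170 mm above the table.
- gate_rail (a point): Top edge of the gate's 30 mm high, 10 mm thick top rail, 85 mm from the hinge axis, 170 mm above the table: a clear place to pinch the leaf from above, closing along x. Frame as gate_hinge. From 135 mm from the hinge axis outwards the latch bar lies in front of the rail.
- latch (a joint): Angle of the gravity latch bar, rad: 0 level; grows as it is lifted, stop at 0.6; falls back by its weight (about 1 N at the knob). Pivoted on the gate's outer face, 149 mm from the hinge axis, it reaches past the leaf's free end into the catch. Above 0.1 it is clear of the catch and the gate can be pulled; with the gate over 0.15 open it may be let down.
- latch_knob (a point): Centre of the latch bar's round wooden knob, 24 mm diameter, 22 mm long (x), on a stem 39 mm out (-x) from the bar, 53 mm out from the leaf's middle, 100 mm from the bar's pivot (30 mm of lift turns it 0.3 rad), 249 mm from the hinge axis; 150 mm above the table when down. Pinch it from above, closing along y. Frame turns with gate and bar.
- catch (a point): Top of the nose of the steel catch on the right cheek's front edge, 16 mm wide (y), reaching 60 mm forward of the cheek. The nose stands in front of the dropped bar, 8 mm above the bar's middle; its front is a slope, so a gate pushed shut lifts the bar by itself (about 6 N at gate_rail) and the bar drops in behind the nose.
- tray (a joint): How far the tool tray is drawn out, m: 0 home, 0.207 fully out (stop), clear of the top board. About 2.5 N of friction; stays where it is left.
- tray_knob (a point): Centre of the tray's round wooden knob, 24 mm diameter, 22 mm long (x), 34 mm in front of the tray's front panel (top of the panel 164 mm above the table), 145 mm above the table. Pinch it from above, closing along y. The tray comes out along -x of this frame.
- cutout_scissors (a point): Where the seated scissors' origin lies, on their cut-out's floor, same axes. The tray has black foam 8 mm thick with cut-outs to a yellow floor 116 mm above the table, each the stepped outline of its tool plus 3 mm play all round (one way round only). From the robot, left to right: knife, pliers, cutters, scissors, spaced 57, 71, 76 mm. Walls beside the foam are level with it.
- cutout_pliers (a point): The same for the pliers.
- cutout_knife (a point): The same for the knife.
- cutout_cutters (a point): The same for the side cutters.
- scissors: Scissors, 160 mm long (x): two finger loops at -x, 70 mm wide together, 14 mm thick; blades 14 mm wide, 8 thick to +x. Grip the shank, a block 24 mm wide (y), 16 mm thick, x = -34 to 10 mm; balances at x = -7. Lies flat on the table at the right. Origin: centre of the underside of its outline, z up. None if absent. 90 g.
- pliers: Combination pliers, 160 mm long (x), jaws to +x: joint block 28 mm wide (y), 16 mm thick from x = 0 to 42 mm (grip here, balances at 16); jaws 22 mm wide; two handles 14 mm thick spread to 56 mm at x = -80. Lies flat on the table at the right. Origin: centre of the underside of its outline, z up. None if absent. 190 g.
- knife: Utility knife, 150 mm long (x): body 26 mm wide (y), 18 mm thick, x = -35 to 75 mm (balances at 6); nose and blade 16 mm wide, 12 mm thick to x = -75, so the blade points to -x. Lies flat on the table at the right. Origin: centre of the underside of its outline, z up. None if absent. 80 g.
- cutters: Side cutters, smaller than the pliers, 125 mm long (x), jaws to +x: joint block 26 mm wide (y), 16 mm thick, x = 0 to 34 mm (grip here, balances at 12); jaws 20 mm wide; two handles 14 mm thick spread to 56 mm at x = -62. Lies flat on the table at the right. Origin: centre of the underside of its outline, z up. None if absent. 120 g.
- house: Bystander: small cardboard model house, 85 x 124 x 115 mm, origin at the centre of its underside.
- glue_stick: Bystander: glue stick standing upright, 30 mm diameter, 100 mm high, origin at the centre of its underside.
- cup: Bystander: white cup, 78 mm across, 92 mm high, origin at the centre of its underside.

How it is judged:
On the way, in this order (a step that is already met when the one before it is completed fails the run):
1. the latch bar is lifted clear of its catch (value of joint latch above 0.1 rad), for 0.05 s.
2. the gate is swung wide open (value of joint gate above 1.35 rad), for 0.2 s.
3. the tray is drawn right out (value of joint tray above 0.18 m), for 0.2 s.
4. every tool is seated in its own cut-out and let go (horizontal distance between scissors and cutout_scissors below 0.008 m and z of scissors in the frame of cutout_scissors below 0.004 m and angle between the x axis of scissors and the x axis of cutout_scissors, either way round below 0.14 rad and angle between each of scissors, pliers, knife, cutters's own z axis and vertical below 0.08 rad and horizontal distance between pliers and cutout_pliers below 0.008 m and z of pliers in the frame of cutout_pliers below 0.004 m and angle between the x axis of pliers and the x axis of cutout_pliers, either way round below 0.14 rad and horizontal distance between knife and cutout_knife below 0.008 m and z of knife in the frame of cutout_knife below 0.004 m and angle between the x axis of knife and the x axis of cutout_knife, either way round below 0.14 rad and horizontal distance between cutters and cutout_cutters below 0.008 m and z of cutters in the frame of cutout_cutters below 0.004 m and angle between the x axis of cutters and the x axis of cutout_cutters, either way round below 0.14 rad and linear speed of each of scissors, pliers, knife, cutters below 0.02 m/s and contact force between the fingers and scissors below 0.2 N and contact force between the fingers and pliers below 0.2 N and contact force between the fingers and knife below 0.2 N and contact force between the fingers and cutters below 0.2 N and value of joint tray above 0.1 m), for 0.3 s.
5. the tray is pushed home (value of joint tray below 0.008 m), for 0.2 s.
At the end, for the whole second after the job is handed in: Every tool present lies flat in its own cut-out (origin within 8 mm sideways and 4 mm in height of the cut-out's point, square to within 8 degrees), at rest; the tray is home within 8 mm, the gate shut within 0.03 rad and the latch bar down in its catch within 0.05 rad (horizontal distance between scissors and cutout_scissors below 0.008 m and z of scissors in the frame of cutout_scissors below 0.004 m and angle between the x axis of scissors and the x axis of cutout_scissors, either way round below 0.14 rad and angle between each of scissors, pliers, knife, cutters's own z axis and vertical below 0.08 rad and horizontal distance between pliers and cutout_pliers below 0.008 m and z of pliers in the frame of cutout_pliers below 0.004 m and angle between the x axis of pliers and the x axis of cutout_pliers, either way round below 0.14 rad and horizontal distance between knife and cutout_knife below 0.008 m and z of knife in the frame of cutout_knife below 0.004 m and angle between the x axis of knife and the x axis of cutout_knife, either way round below 0.14 rad and horizontal distance between cutters and cutout_cutters below 0.008 m and z of cutters in the frame of cutout_cutters below 0.004 m and angle between the x axis of cutters and the x axis of cutout_cutters, either way round below 0.14 rad and linear speed of each of scissors, pliers, knife, cutters below 0.02 m/s and value of joint tray below 0.008 m and value of joint gate below 0.03 rad and value of joint latch below 0.05 rad); the robot touches nothing.
It fails at once if the model house is knocked or moved more than 30 mm (distance of house from where it was at the start of the episode above 0.03 m or angle between house's own z axis and vertical above 0.5 rad).
It fails at once if the glue stick is knocked or moved more than 30 mm (distance of glue_stick from where it was at the start of the episode above 0.03 m or angle between glue_stick's own z axis and vertical above 0.5 rad).
It fails at once if the cup is knocked or moved more than 30 mm (distance of cup from where it was at the start of the episode above 0.03 m or angle between cup's own z axis and vertical above 0.5 rad).
Of scissors, pliers, knife, cutters only 2 to 3 are there at a start; the rules pass over those that are not, and their reading is None.
At some moment in a run one of scissors, pliers, knife, cutters may be knocked a few centimetres aside while the robot is not near it.
It also fails if it takes over 210 s, if anything falls off the work surface, if the arm or the gripper's body presses on something with over 40 N, if the wrist force passes 120 N, or if a joint passes its speed limit or range.

## Robot

A 7-joint arm with a two-finger parallel gripper is mounted at the origin on the work surface. World frame = base frame: x ahead of the robot, y to its left, z up, the work surface at z = 0. Lengths are in m, angles in rad, forces in N, time in s.
With the tool pointing down it reaches from about 0.425 to 0.925 m from the base axis. Payload 6.8 kg.
Tool frame: the origin (TCP) lies at the very end of the fingers, on their centre line; the grasp point (between the pads) lies 19 mm behind it; z points along the fingers, y is the line along which they close (so a half turn about z gives the same grasp; the last joint's range is limited). The gripper opens to 85 mm and grips with 20 to 120 N. Pads are 22 mm wide; open, the fingers measure 114 mm over their backs; the gripper's body (76 mm by 85 mm) begins 54 mm behind the grasp point. The pads swing forward as they close: fully open they stand 13 mm farther back than shut.
Start: joints at [-0.108, 0.477, 0.022, 1.555, -0.011, 1.109, -0.083], TCP at [0.675, 0, 0.231] pointing down, gripper open.
Joint ranges: [-2.96, 2.96], [-0.34, 2.1], [-1.41, 1.46], [0.24, 2.44], [-1.37, 4.51], [0.17, 1.92], [-2.96, 2.96]. Speed limits (rad/s): [2.39, 2.39, 3.14, 3.14, 3.14, 3.14, 3.14].

## Interface

Orientations are given as a unit quaternion [w, x, y, z].
In Python, from station import bot, camrig, probe_bus, workorder gives the robot as it stands (bot), with the cameras (camrig), the readings (probe_bus) and the job (workorder).
- The arm moves only by the tool creep_tool, called after ">>>" in YAML: its name, and indented under it one key for each argument. Schema: {"type":"object","properties":{"deltas":{"type":"array","items":{"type":"array","items":{"type":"array","items":{"type":"number"},"minItems":5,"maxItems":5},"minItems":1,"maxItems":20},"minItems":1,"maxItems":1},"force":{"type":"number"},"only":{"type":"string"},"quiet":{"type":"boolean"},"lines":{"type":"string"}},"required":["deltas"],"additionalProperties":false}. deltas is a list that holds a single list of rows (three levels of brackets), with 1 to 20 rows, each of 5 numbers: dx, dy, dz in m, then a turn about the tool's z in rad, then the opening from 0.0 (shut) to 1.0 (fully open); each row shifts and turns the commanded pose from where the row before left it, along the tool's axes as they then stand; what a row does not reach is not made up. A row lasts 1/10 s, in which the tool goes at most 0.05 m and 0.15 rad, less where a joint would pass 70% of its speed; a pose out of reach is approached as far as the arm can. The fingers move at their own pace and stop on an object; force is the grip in N (left out, the last holds). Time passes only in rows, so rows that do not move let the fingers close. The tool returns the time, the measured TCP pose, the force, the opening and the grip force at its end. only (a regular expression) keeps the lines of the reply that match it, lines (a string "A,B") keeps lines A to B, and quiet returns only ok. Input that does not fit is refused with a message, and nothing moves.
- probe_bus.get_obs(): the state, without advancing time (a new reading comes with each control period).
- camrig.read_camera(name): name is "scene" or "side" or "wrist"; returns the picture (400x640x3 uint8, blue, green, red); there is no depth.
- camrig.camera_info(name): a dict with "vertical_fov" (degrees; the focal length in pixels is half the picture's height over the tangent of half this angle, whatever the lens; pixels are square), "cx", "cy" (the principal point, pixels), "k1" (the pictures are not rectified: a ray, as slopes to the right and down, at radius r is drawn at 1 + k1 r^2 times it, then the intrinsics apply), "view" (4x4, takes a point from world to camera coordinates); the wrist camera has in their place "hand_eye" (4x4, takes a point from camera to tool coordinates, whose origin is the TCP and whose axes are the flange's). Camera axes: x right, y up, looking along -z (the intrinsics and any distortion apply to the point x, -y, -z); pixel columns grow to the right and rows downward; lengths in m; the calibration is good to about 2 mm. A picture is of the moment at which its call begins: read the wrist's pose just before it. camera_info takes no time and is no camera call.
- workorder.hand_in(): hands the job in; it is judged then, once.
The state is a dict: "t": time; "q": joint angles; "joint_vel": joint speeds; "joint_torque": joint torques, N m; "eef_pos": TCP position; "tool_rot": TCP orientation; "contact_force": force on the tool from outside, world axes, zero at the start; "torque": the same for the moment, N m; "gripper_width": opening from 0.0 (shut) to 1.0 (fully open); "grasp_force": force on a finger pad.
Only numpy, scipy, OpenCV 4.12 (cv2) and the standard library are available. Lean on these libraries where they do the work, as an engineer would, in place of code of your own. Each camera call takes 0.05 s, during which the arm holds its last target. There are 200 camera calls.

## Working session

There is one attempt and no reset: what is moved stays moved. The work goes in short steps, Python scripts to look and compute and a tool call to move; the robot and the scene stay as the last step left them, time stands still between calls to the robot, and variables do not carry over. Pictures are saved under pics/ and viewed, at most 14 in all, crops included, and the job is handed in when it is done.

```bash
ls; mkdir -p pics
```

Create h.py:
```python
import numpy as np, cv2
from station import bot, camrig, probe_bus, workorder
from scipy.spatial.transform import Rotation as R
def snap(n,f):
    im=camrig.read_camera(n); cv2.imwrite('pics/'+f,im); return im
def cam(n):
    c=camrig.camera_info(n); f=200/np.tan(np.radians(c['vertical_fov'])/2)
    if 'view' in c and c['view'] is not None: M=np.linalg.inv(np.array(c['view']))
    else:
        o=probe_bus.get_obs(); T=np.eye(4); q=o['tool_rot']; T[:3,:3]=R.from_quat([q[1],q[2],q[3],q[0]]).as_matrix(); T[:3,3]=o['eef_pos']
        M=T@np.array(c['hand_eye'])
    return f,c['cx'],c['cy'],c['k1'],M
def ray(C,u,v):
    f,cx,cy,k,M=C; d=np.array([(u-cx)/f,(v-cy)/f]); s=d.copy()
    for _ in range(30): s=d/(1+k*(s@s))
    return M[:3,3],M[:3,:3]@np.array([s[0],-s[1],-1])
def onz(C,u,v,z):
    o,d=ray(C,u,v); return o+d*(z-o[2])/d[2]
def proj(C,p):
    f,cx,cy,k,M=C; c=np.linalg.inv(M)@np.append(p,1); s=np.array([c[0],-c[1]])/-c[2]
    s=s*(1+k*(s@s)); return s*f+[cx,cy]
def st():
    o=probe_bus.get_obs(); q=o['tool_rot']; m=R.from_quat([q[1],q[2],q[3],q[0]]).as_matrix()
    print('t',o['t'],'p',np.round(o['eef_pos'],4),'x',np.round(m[:,0],3),'y',np.round(m[:,1],3),'F',np.round(o['contact_force'],1),'w',round(o['gripper_width'],3),'g',np.round(o['grasp_force'],1))
```

Run:
```python
from h import *
st()
for n in('scene','side','wrist'):
    snap(n,n+'0.png'); C=cam(n); print(n,C[:4],C[4].round(3).tolist())
```

```text
pics
station.py
t 0.0 p [0.6744 0.     0.2303] x [-0.  1. -0.] y [ 1.     0.    -0.002] F [ 0.2 -0.1  1.3] w 0.999 g 0.0
scene (np.float64(434.20270826786646), 319.6178713193005, 204.11336939464462, -0.021230505891473843) [[0.449, -0.481, 0.753, 1.595], [0.893, 0.264, -0.363, -0.492], [-0.024, 0.836, 0.548, 0.854], [0.0, 0.0, 0.0, 1.0]]
side (np.float64(488.5819167434093), 319.85570907891343, 194.72921779014044, -0.10629963344248176) [[0.95, 0.165, -0.266, 0.232], [-0.313, 0.465, -0.828, -1.193], [-0.012, 0.87, 0.494, 0.823], [0.0, 0.0, 0.0, 1.0]]
wrist (np.float64(282.68441654667663), 319.9040158595174, 202.27696691742804, -0.020068449216065914) [[1.0, 0.001, 0.001, 0.676], [-0.001, 0.956, 0.293, 0.075], [-0.001, -0.293, 0.956, 0.372], [0.0, 0.0, 0.0, 1.0]]
```

View pics/scene0.png

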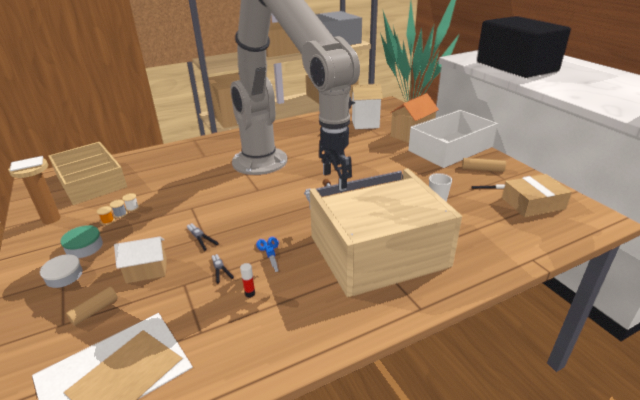

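View pics/side0.png

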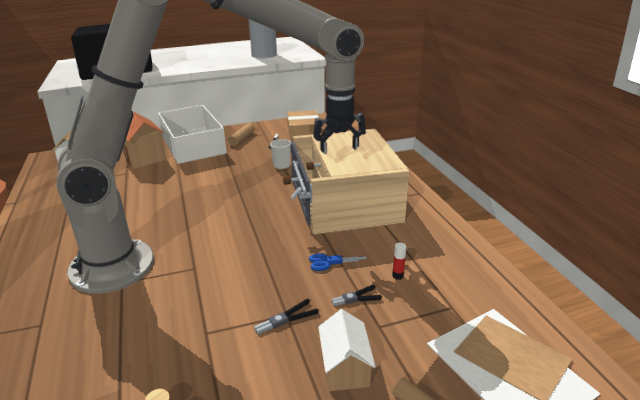

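Run:
```python
from h import *
a=cv2.imread('pics/side0.png'); 
cv2.imwrite('pics/c1.png',cv2.resize(a[125:245,260:420],None,fx=5,fy=5,interpolation=2))
cv2.imwrite('pics/c2.png',cv2.resize(a[240:340,245:405],None,fx=5,fy=5,interpolation=2))
```

```text
(no output)
```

View pics/c1.png

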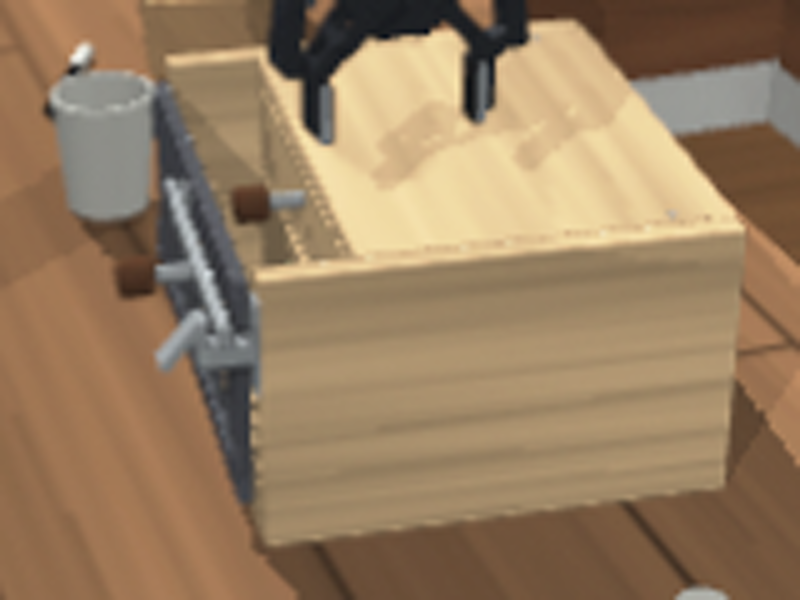

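View pics/c2.png

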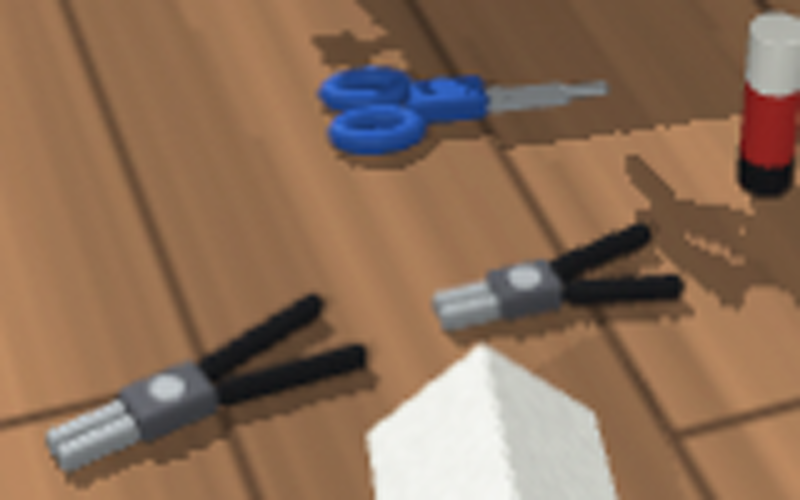

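View pics/wrist0.png

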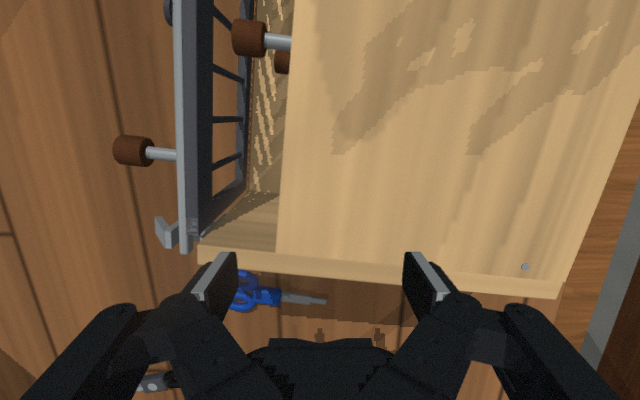

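Run:
```python
from h import *
from scipy.optimize import least_squares
S=cam('side');W=cam('wrist');Sc=cam('scene')
obs=[(S,311.6,180,-.145,-.168,.18),(S,408.4,171.4,.145,-.168,.18),(S,293.6,137,-.145,.168,.18),(S,375,129.4,.145,.168,.18),(S,313,233.6,-.145,-.168,0),(S,404.4,222.4,.145,-.168,0),(W,200,256,-.145,-.168,.18),(W,557,296,.145,-.168,.18),(Sc,455,212,.145,.168,.18),(Sc,349,254,.145,-.168,.18),(Sc,311,196,-.145,-.168,.18)]
def f(x,dbg=0):
    c,s=np.cos(x[2]),np.sin(x[2]); r=[]
    for C,u,v,a,b,z in obs: r.append(proj(C,[x[0]+c*a-s*b,x[1]+s*a+c*b,z])-[u,v])
    return np.array(r) if dbg else np.ravel(r)
s=least_squares(f,[.7,.05,0],loss='soft_l1'); x=s.x; print(x); print(f(x,1).round(1))
c,sn=np.cos(x[2]),np.sin(x[2])
def L(p): d=p[:2]-x[:2]; return np.array([c*d[0]+sn*d[1],-sn*d[0]+c*d[1]])
for n,C,u,v in(('latchk W',W,130,150),('trayk W',W,246,38),('latchk S',S,260+133/5,125+278/5),('trayk S',S,260+250/5,125+202/5)):
    z=.145 if 'tray' in n else .15
    p=onz(C,u,v,z); print(n,p.round(4),'local',L(p).round(4))
def c2(u,v,z): return onz(S,245+u/5,240+v/5,z)[:2]
for n,a in dict(sc_tip=(605,88,.004),sc_l1=(322,90,.007),sc_l2=(330,130,.007),sc_shank=(450,98,.012),
 pl_jaw=(57,450,.007),pl_disc=(168,388,.017),pl_h1=(315,300,.007),pl_h2=(360,355,.007),
 cu_jaw=(440,310,.007),cu_disc=(524,277,.017),cu_h1=(643,234,.007),cu_h2=(677,287,.007)).items(): print(n,c2(*a).round(4))
print('W scissors',onz(W,326,301,.004)[:2],onz(W,265,297,.016)[:2])
print('house',onz(S,344,312,.115),'glue',onz(S,399,274,0),'cup',onz(S,281,158,.05), 'stick',onz(Sc,472,187,0),onz(Sc,505,187,0))
```

```text
[ 0.74576259  0.12070411 -0.1229296 ]
[[-0.5  0.2]
 [ 0.5 -1.2]
 [-0.1 -1.8]
 [ 0.4 -1.2]
 [-0.6 -0.2]
 [-0.  -0.3]
 [-4.6  1.6]
 [ 2.2  0.4]
 [ 9.8  4.5]
 [ 0.2 -8.8]
 [ 0.5 -7.3]]
latchk W [0.5268 0.0496 0.15  ] local [-0.2086 -0.0974]
trayk W [0.623  0.1286 0.145 ] local [-0.1228 -0.0072]
latchk S [0.5287 0.0482 0.15  ] local [-0.2065 -0.0986]
trayk S [0.6267 0.1317 0.145 ] local [-0.1196 -0.0037]
sc_tip [ 0.6837 -0.1971]
sc_l1 [ 0.534 -0.151]
sc_l2 [ 0.5276 -0.1865]
sc_shank [ 0.596  -0.1872]
pl_jaw [ 0.338  -0.3732]
pl_disc [ 0.3943 -0.3604]
pl_h1 [ 0.4801 -0.3136]
pl_h2 [ 0.4891 -0.3579]
cu_jaw [ 0.5359 -0.3404]
cu_disc [ 0.5791 -0.3419]
cu_h1 [ 0.6524 -0.3209]
cu_h2 [ 0.6522 -0.3634]
W scissors [ 0.68504003 -0.19610175] [ 0.59481187 -0.18044291]
house [ 0.5069048  -0.48955414  0.115     ] glue [ 7.40468001e-01 -2.88167370e-01 -1.11022302e-16] cup [0.5991304  0.41321473 0.05      ] stick [0.59277917 0.63060237 0.        ] [0.65215368 0.73819065 0.        ]
```

Run:
```python
from h import *
from scipy.optimize import least_squares
S=cam('side');W=cam('wrist');Sc=cam('scene')
obs=[(S,311.6,180,-.145,-.168,.18),(S,408.4,171.4,.145,-.168,.18),(S,293.6,137,-.145,.168,.18),(S,375,129.4,.145,.168,.18),(S,313,233.6,-.145,-.168,0),(S,404.4,222.4,.145,-.168,0),(W,200,258,-.145,-.168,.18),(W,557,297,.145,-.168,.18),(W,246,38,-.119,0,.145),(S,310,165.4,-.119,0,.145)]
def f(x,dbg=0):
    c,s=np.cos(x[2]),np.sin(x[2]); r=[]
    for C,u,v,a,b,z in obs: r.append(proj(C,[x[0]+c*a-s*b,x[1]+s*a+c*b,z])-[u,v])
    return np.array(r) if dbg else np.ravel(r)
s=least_squares(f,[.7,.05,0],loss='soft_l1'); x=s.x; print(x); print(f(x,1).round(1).tolist())
im=cv2.imread('pics/scene0.png'); 
k=np.float32(5); a=cv2.resize(im[160:290,300:460],None,fx=4,fy=4,interpolation=2)
c,s=np.cos(x[2]),np.sin(x[2])
for p in [(.145,.168,.18),(.145,-.168,.18),(-.145,-.168,.18),(-.145,.168,.18),(.145,-.168,0),(-.145,-.168,0),(-.145,.157,.17),(-.145,-.149,.17)]:
    q=proj(Sc,[x[0]+c*p[0]-s*p[1],x[1]+s*p[0]+c*p[1],p[2]]); q=((q-[300,160])*4).astype(int); cv2.circle(a,tuple(map(int,q)),4,(0,0,255),1)
w=cv2.resize(cv2.imread('pics/wrist0.png')[0:300,90:600],None,fx=1.2,fy=1.2)
for p in [(.145,-.168,.18),(-.145,-.168,.18),(-.145,.168,.18),(-.119,0,.145),(-.208,-.09,.15)]:
    q=proj(W,[x[0]+c*p[0]-s*p[1],x[1]+s*p[0]+c*p[1],p[2]]); q=((q-[90,0])*1.2).astype(int); cv2.circle(w,tuple(map(int,q)),4,(0,0,255),1)
cv2.imwrite('pics/c3.png',a); cv2.imwrite('pics/c4.png',w)
```

```text
[ 0.74218574  0.11722965 -0.10654429]
[[-0.2, 1.3], [0.5, -0.9], [-1.5, -0.9], [-1.1, -0.9], [-0.3, 0.9], [0.0, -0.0], [-5.0, 6.8], [1.1, 0.9], [1.1, -2.0], [-0.7, 0.4]]
```

View pics/c3.png

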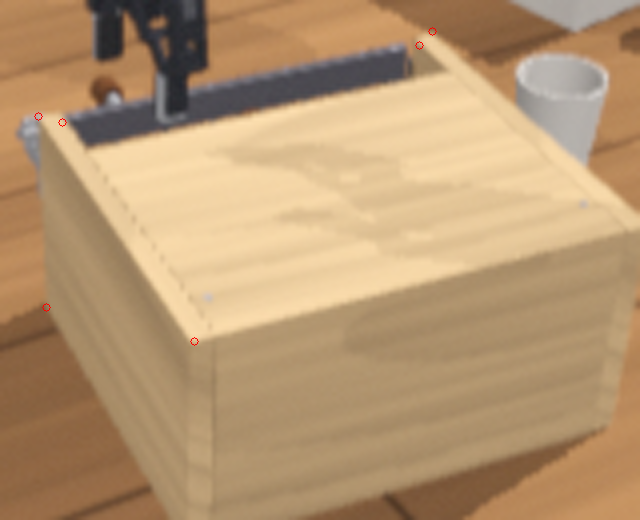

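Run:
```python
from h import *
from scipy.optimize import least_squares
S=cam('side');W=cam('wrist');Sc=cam('scene')
obs=[(S,311.6,180,-.145,-.168,.18),(S,408.4,171.4,.145,-.168,.18),(S,293.6,137,-.145,.168,.18),(S,375,129.4,.145,.168,.18),(S,313,233.6,-.145,-.168,0),(S,404.4,222.4,.145,-.168,0),(W,198,262,-.145,-.168,.18),(W,558,299,.145,-.168,.18),(W,246,38,-.119,0,.145),(S,310,165.4,-.119,0,.145),
(Sc,347,245.5,.145,-.168,.18),(Sc,310.5,188.7,-.145,-.168,.18),(Sc,407.5,168.7,-.145,.168,.18),(Sc,460,217,.145,.168,.18),(Sc,451,267.5,.145,.168,0)]
def f(x,dbg=0):
    c,s=np.cos(x[2]),np.sin(x[2]); r=[]
    for C,u,v,a,b,z in obs: r.append(proj(C,[x[0]+c*a-s*b,x[1]+s*a+c*b,z])-[u,v])
    return np.array(r) if dbg else np.ravel(r)
s=least_squares(f,[.7,.05,0],loss='soft_l1'); x=s.x; print(x); print(f(x,1).round(1).tolist())
c,s=np.cos(x[2]),np.sin(x[2])
Wd=lambda a,b: (round(x[0]+c*a-s*b,4),round(x[1]+s*a+c*b,4))
for n,p in dict(hinge=(-.15,.159),knob=(-.203,-.09),rail=(-.15,.074),trayk=(-.119,0),trayout=(-.326,0)).items(): print(n,Wd(*p))
```

```text
[ 0.74306803  0.11600851 -0.1101067 ]
[[0.0, 1.3], [0.8, -0.7], [-1.0, -0.9], [-0.5, -0.8], [-0.1, 1.0], [0.3, 0.2], [-2.5, 3.6], [-0.2, 0.7], [2.4, -0.8], [-0.3, 0.4], [1.0, 0.0], [-1.1, 0.4], [0.6, -0.5], [2.9, -1.1], [2.1, -0.9]]
hinge (np.float64(0.6114), np.float64(0.2905))
knob (np.float64(0.5314), np.float64(0.0489))
rail (np.float64(0.6021), np.float64(0.206))
trayk (np.float64(0.6248), np.float64(0.1291))
trayout (np.float64(0.419), np.float64(0.1518))
```

>>> creep_tool:
  deltas:
    - [[0.012,-0.036,0,0,0.7],[0.012,-0.036,0,0,0.7],[0.012,-0.036,0,0,0.7],[0.013,-0.036,0,0,0.7],[0,0,0,-0.146,0.7],[0,0,0,-0.146,0.7],[0,0,0,-0.146,0.7],[0,0,0,-0.146,0.7],[0,0,0,-0.146,0.7],[0,0,0,-0.146,0.7],[0,0,0,-0.146,0.7],[0,0,0,-0.146,0.7],[0,0,0,-0.146,0.7],[0,0,0,-0.146,0.7],[0,0,0,0,0.7],[0,0,0,0,0.7]]

```text
t: 1.75
eef_pos: [0.5309, 0.0489, 0.2311]
tool_rot: [-0.0, 0.057, 0.998, -0.0]
contact_force: [-0.2, 0.0, -1.3]
gripper_width: 0.699
grasp_force: 0.0
```

Run:
```python
from h import *
st(); snap('wrist','w1.png')
W=cam('wrist');print(W[4].round(3).tolist(), proj(W,[.530,.049,.15]),proj(W,[.6248,.1291,.145]))
```

```text
t 1.75 p [0.5309 0.0489 0.2311] x [-0.993  0.115  0.   ] y [ 0.115  0.993 -0.   ] F [-0.2  0.  -1.3] w 0.699 g 0.0
[[0.115, -0.95, -0.291, 0.458], [0.993, 0.11, 0.034, 0.058], [-0.0, -0.293, 0.956, 0.373], [0.0, 0.0, 0.0, 1.0]] [319.74643916 206.71946621] [416.28428536 291.3108595 ]
```

View pics/w1.png

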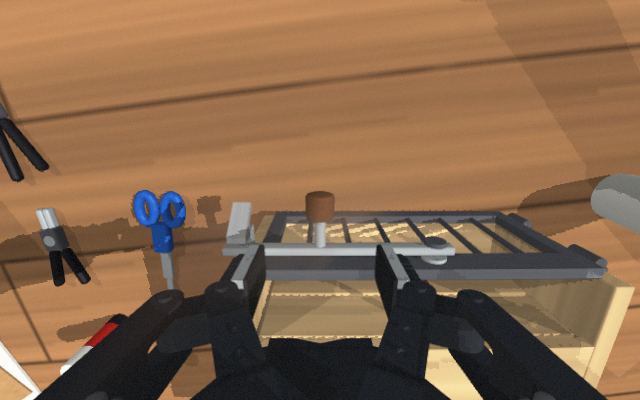

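>>> creep_tool:
  deltas:
    - [[0,0,0.025,0,0.7],[0,0,0.025,0,0.7],[0,0,0.025,0,0.7],[0,0,0.024,0,0.7],[0,0,0,0,0.7],[0,0,0,0,0],[0,0,0,0,0],[0,0,0,0,0],[0,0,0,0,0],[0,0,0,0,0],[0,0,-0.006,0,0],[0,0.001,-0.006,0,0],[0,0.001,-0.006,0,0],[0,0.001,-0.006,0,0],[0,0,0,0,0]]
  force: 30

```text
t: 3.3
eef_pos: [0.5313, 0.051, 0.1572]
tool_rot: [0.0, 0.056, 0.998, -0.001]
contact_force: [-2.0, -6.1, -0.3]
gripper_width: 0.272
grasp_force: 29.8
```

>>> creep_tool:
  deltas:
    - [[0.0246,0.0065,0,0.1,0],[0.0246,0.0065,0,0.1,0],[0.0246,0.0065,0,0.1,0],[0.0246,0.0065,0,0.1,0],[0,0,0,0,0]]

```text
t: 3.8
eef_pos: [0.4402, 0.1037, 0.1566]
tool_rot: [-0.001, 0.253, 0.968, -0.0]
contact_force: [-2.9, -5.5, 1.0]
gripper_width: 0.266
grasp_force: 30.6
```

>>> creep_tool:
  deltas:
    - [[0.0246,0.0065,0,0.1,0],[0.0246,0.0065,0,0.1,0],[0.0246,0.0065,0,0.1,0],[0.0246,0.0065,0,0.1,0],[0,0,0,0,0]]

```text
t: 4.3
eef_pos: [0.3801, 0.1859, 0.1569]
tool_rot: [-0.001, 0.439, 0.898, 0.001]
contact_force: [-3.1, -3.1, 0.4]
gripper_width: 0.265
grasp_force: 31.4
```

>>> creep_tool:
  deltas:
    - [[0.0246,0.0065,0,0.1,0],[0.0246,0.0065,0,0.1,0],[0.0246,0.0065,0,0.1,0],[0.0246,0.0065,0,0.1,0],[0,0,0,0,0]]

```text
t: 4.8
eef_pos: [0.3576, 0.2851, 0.1574]
tool_rot: [-0.001, 0.609, 0.793, 0.003]
contact_force: [1.5, -0.9, -2.1]
gripper_width: 0.268
grasp_force: 31.6
```

>>> creep_tool:
  deltas:
    - [[0.0246,0.0065,0,0.1,0],[0.0246,0.0065,0,0.1,0],[0.0246,0.0065,0,0.1,0],[0.0246,0.0065,0,0.1,0],[0.0246,0.0065,0,0.1,0],[0,0,0,0,0]]

```text
t: 5.4
eef_pos: [0.3855, 0.406, 0.157]
tool_rot: [0.0, 0.787, 0.617, 0.002]
contact_force: [2.9, -3.6, -2.1]
gripper_width: 0.262
grasp_force: 31.3
```

```bash
python3 -c "
from h import *
st(); print(probe_bus.get_obs()['q'])"
```

```text
t 5.4 p [0.3855 0.406  0.157 ] x [0.239 0.971 0.004] y [ 0.971 -0.239  0.003] F [ 2.9 -3.6 -2.1] w 0.262 g 31.3
[-0.80074662  0.37696726 -0.15300479  1.90095698  0.07614943  0.86456681
 -1.23407352]
```

>>> creep_tool:
  deltas:
    - [[0,0,0.008,0,0],[0,0,0.008,0,0],[0,0,0.008,0,0],[0,0,0,0,0.7],[0,0,0,0,0.7],[0,0,0,0,0.7],[0,0,0,0,0.7],[0,0,-0.03,0,0.7],[0,0,-0.04,0,0.7],[0,0,-0.045,0,0.7],[0,0,0,0,0.7]]

```text
t: 6.5
eef_pos: [0.3839, 0.407, 0.2537]
tool_rot: [-0.001, 0.787, 0.617, 0.005]
contact_force: [-0.2, -0.2, 0.1]
gripper_width: 0.701
grasp_force: 0.0
```

>>> creep_tool:
  deltas:
    - [[-0.0265,0.0374,0,0,0.7],[-0.0265,0.0374,0,0,0.7],[-0.0265,0.0374,0,0,0.7],[-0.0265,0.0374,0,0,0.7],[-0.0265,0.0374,0,0,0.7],[-0.0265,0.0374,0,0,0.7],[-0.0265,0.0374,0,0,0.7],[-0.0265,0.0374,0,0,0.7],[0,0,0,-0.142,0.7],[0,0,0,-0.142,0.7],[0,0,0,-0.142,0.7],[0,0,0,-0.142,0.7],[0,0,0,-0.142,0.7],[0,0,0,-0.142,0.7]]

```text
t: 7.9
eef_pos: [0.6218, 0.127, 0.2467]
tool_rot: [-0.0, 0.459, 0.889, -0.0]
contact_force: [0.0, -0.6, -0.2]
gripper_width: 0.699
grasp_force: 0.0
```

>>> creep_tool:
  deltas:
    - [[0,0,0,-0.142,0.7],[0,0,0,-0.142,0.7],[0,0,0,-0.142,0.7],[0,0,0,-0.142,0.7],[0,0,0,-0.142,0.7],[0,0,0,-0.142,0.7],[0,0,0,0,0.7],[0,0,0,0,0.7]]

```text
t: 8.7
eef_pos: [0.6219, 0.1269, 0.2469]
tool_rot: [-0.0, 0.055, 0.998, 0.0]
contact_force: [-0.0, -0.5, 0.4]
gripper_width: 0.699
grasp_force: 0.0
```

Run:
```python
from h import *
st(); snap('wrist','w2.png')
W=cam('wrist');print(proj(W,[.6248,.1291,.145]))
```

```text
t 8.7 p [0.6219 0.1269 0.2469] x [-0.994  0.11   0.001] y [0.11  0.994 0.   ] F [-0.  -0.5  0.4] w 0.699 g 0.0
[322.60173568 203.39389836]
```

View pics/w2.png

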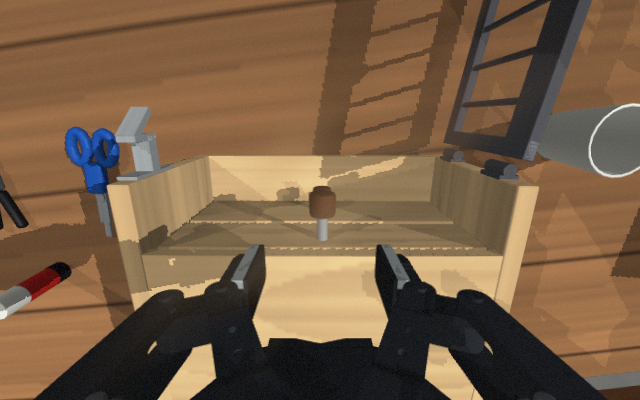

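>>> creep_tool:
  deltas:
    - [[-0.002,0.001,0.03,0,0.7],[0,0,0.03,0,0.7],[0,0,0.03,0,0.7],[0,0,0.031,0,0.7],[0,0,0,0,0.7],[0,0,0,0,0],[0,0,0,0,0],[0,0,0,0,0],[0,0,0,0,0],[0,0,0,0,0]]
  force: 40

```text
t: 9.75
eef_pos: [0.6255, 0.1284, 0.1286]
tool_rot: [0.002, 0.054, 0.999, 0.001]
contact_force: [-0.9, 1.0, 6.0]
gripper_width: 0.271
grasp_force: 39.3
```

>>> creep_tool:
  deltas:
    - [[0.02,0,0,0,0],[0.03,0,0,0,0],[0.03,0,0,0,0],[0.03,0,0,0,0],[0.03,0,0,0,0],[0.03,0,0,0,0],[0.025,0,0,0,0],[0.01,0,0,0,0],[0,0,0,0,0],[0,0,0,0,0],[0,0,0,0,0]]

```text
t: 10.85
eef_pos: [0.4219, 0.1517, 0.1285]
tool_rot: [0.002, 0.053, 0.999, 0.001]
contact_force: [-1.8, 3.1, 12.2]
gripper_width: 0.267
grasp_force: 42.5
```

>>> creep_tool:
  deltas:
    - [[0,0,0,0,0.7],[0,0,0,0,0.7],[0,0,0,0,0.7],[0,0,-0.02,0,0.7],[0,0,-0.04,0,0.7],[0,0,-0.04,0,0.7],[0,0,-0.04,0,0.7],[0,0,-0.04,0,0.7],[-0.04,0,0,0,0.7],[-0.04,0,0,0,0.7],[-0.04,0,0,0,0.7],[-0.04,0,0,0,0.7],[-0.03,0,0,0,0.7],[0,0,0,0,0.7],[0,0,0,0,0.7]]

```text
t: 12.35
eef_pos: [0.609, 0.1291, 0.3053]
tool_rot: [-0.001, 0.054, 0.999, -0.0]
contact_force: [-0.2, -0.0, -0.4]
gripper_width: 0.701
grasp_force: 0.0
```

Run:
```python
from h import *
st(); im=snap('wrist','w3.png'); cv2.imwrite('pics/w3c.png',cv2.resize(im[0:270,120:520],None,fx=2,fy=2,interpolation=2))
snap('side','s3.png')
W=cam('wrist');print(proj(W,[.421,.152,.145]),W[4].round(4).tolist())
```

```text
t 12.35 p [0.609  0.1291 0.3053] x [-0.994  0.107  0.002] y [ 0.107  0.994 -0.   ] F [-0.2 -0.  -0.4] w 0.701 g 0.0
[322.25974426 -14.77954262] [[0.1067, -0.951, -0.29, 0.5357], [0.9943, 0.1019, 0.0317, 0.1377], [-0.0006, -0.2918, 0.9565, 0.4479], [0.0, 0.0, 0.0, 1.0]]
```

View pics/w3c.png

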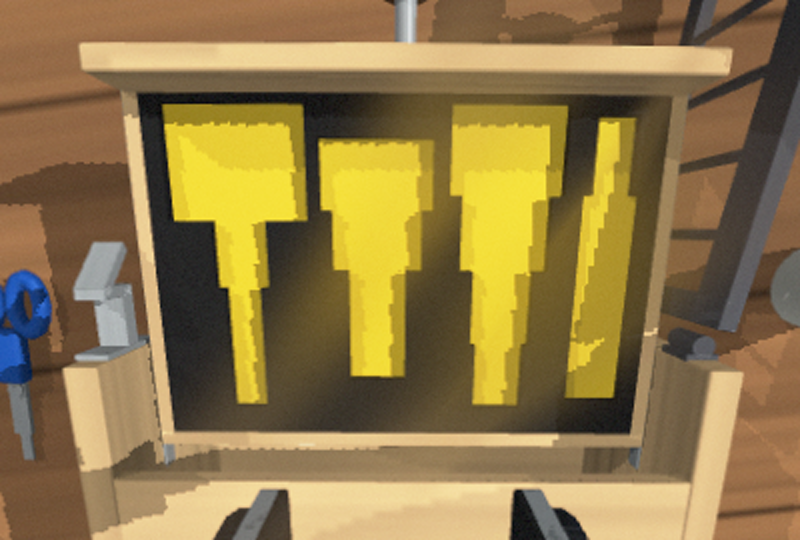

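Run:
```python
from h import *
W=cam('wrist')
g=lambda u,v:onz(W,120+u/2,v/2,.124)[:2]
for n,a,b in(('scis',[(163,104),(303,104)],[(236,404),(267,404)]),('cut',[(318,140),(434,140)],[(350,377),(404,377)]),('pli',[(452,105),(568,105)],[(474,405),(519,405)]),('knife',[(598,118),(636,118)],[(566,398),(615,398)])):
    p=[g(*q) for q in a+b]; F=(p[0]+p[1])/2; T=(p[2]+p[3])/2; d=T-F
    print(n,'front',F.round(4),'tip',T.round(4),'mid',((F+T)/2).round(4),'len',np.linalg.norm(d).round(4),'wid',np.linalg.norm(p[1]-p[0]).round(4),np.linalg.norm(p[3]-p[2]).round(4),'yaw',np.arctan2(d[1],d[0]).round(3))
S=cam('side');
```

Run:
```python
import sys;sys.path.insert(0,'.')
from h import *
a=cv2.imread('pics/s3.png');b=cv2.imread('pics/side0.png')
d=cv2.absdiff(a,b)[245:335,245:385].max(2); print((d>40).sum())
```

```text
scis front [0.4626 0.0582] tip [0.6241 0.0386] mid [0.5434 0.0484] len 0.1627 wid 0.0729 0.0186 yaw -0.121
cut front [0.4879 0.13  ] tip [0.6156 0.1154] mid [0.5518 0.1227] len 0.1286 wid 0.0611 0.0319 yaw -0.114
pli front [0.4786 0.2011] tip [0.6404 0.1846] mid [0.5595 0.1928] len 0.1627 wid 0.0602 0.027 yaw -0.102
knife front [0.4904 0.2565] tip [0.642  0.2408] mid [0.5662 0.2486] len 0.1524 wid 0.02 0.0294 yaw -0.103
761
```

>>> creep_tool:
  deltas:
    - [[-0.008,-0.0386,0,0,0.7],[-0.008,-0.0386,0,0,0.7],[-0.008,-0.0386,0,0,0.7],[-0.008,-0.0386,0,0,0.7],[-0.008,-0.0386,0,0,0.7],[-0.008,-0.0386,0,0,0.7],[-0.008,-0.0386,0,0,0.7],[-0.008,-0.0386,0,0,0.7],[0,0,0.0325,0,0.7],[0,0,0.0325,0,0.7],[0,0,0,0,0.7],[0,0,0,0,0.7]]

```text
t: 13.65
eef_pos: [0.6395, -0.1837, 0.242]
tool_rot: [-0.0, 0.053, 0.999, 0.0]
contact_force: [0.8, -0.8, 0.9]
gripper_width: 0.695
grasp_force: 0.0
```

Run:
```python
from h import *
st(); print(np.round(probe_bus.get_obs()['q'],2)); im=snap('wrist','w4.png'); s=im[60:320,40:440]
cv2.imwrite('pics/w4c.png',cv2.resize(s,None,fx=2,fy=2,interpolation=2))
np.save('W4.npy',cam('wrist')[4])
```

```text
t 13.65 p [ 0.6395 -0.1837  0.242 ] x [-0.994  0.106  0.   ] y [0.106 0.994 0.   ] F [ 0.8 -0.8  0.9] w 0.695 g 0.0
[ 0.32  0.46 -0.19  1.56  0.09  1.13  1.58]
```

View pics/w4c.png

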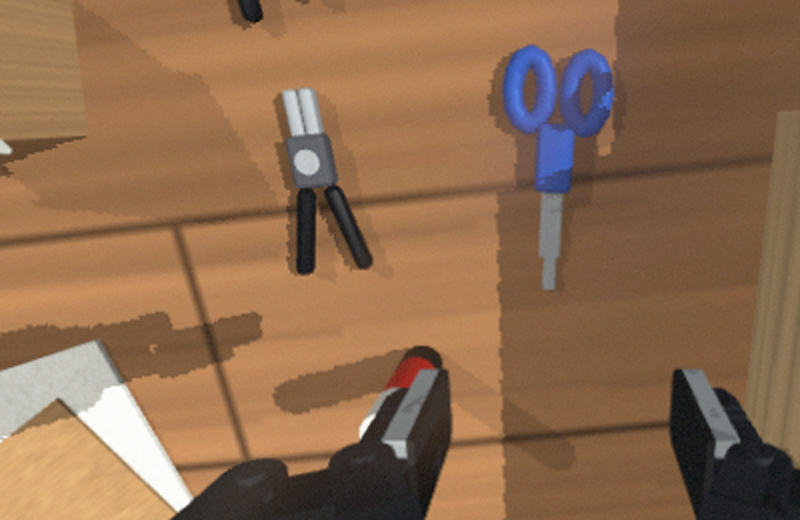

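Run:
```python
from h import *
W=list(cam('wrist')); W[4]=np.load('W4.npy')
g=lambda u,v,z:onz(W,40+u/2,60+v/2,z)[:2]
for n,a in dict(tip=(549,289,.006),loopL=(529,45,.010),loopR=(590,50,.010),lw=(504,90,.008),rw=(612,90,.008),shankF=(556,125,.016),shankB=(555,192,.016)).items(): print(n,g(*a).round(4))
for n,a in dict(cjaw=(299,90,.012),disc=(306,162,.017),b1=(290,138,.016),b2=(330,134,.016),b3=(297,187,.016),b4=(336,184,.016),h1=(305,271,.01),h2=(365,264,.01)).items(): print(n,g(*a).round(4))
```

```text
tip [ 0.6863 -0.1963]
loopL [ 0.5271 -0.1907]
loopR [ 0.534  -0.1536]
lw [ 0.5515 -0.2097]
rw [ 0.5588 -0.1419]
shankF [ 0.5761 -0.1793]
shankB [ 0.6178 -0.1845]
cjaw [ 0.5374 -0.3374]
disc [ 0.5813 -0.3412]
b1 [ 0.5655 -0.3483]
b2 [ 0.566  -0.3223]
b3 [ 0.5964 -0.3513]
b4 [ 0.5973 -0.3254]
h1 [ 0.6541 -0.3625]
h2 [ 0.6536 -0.32  ]
```

>>> creep_tool:
  deltas:
    - [[0.0414,-0.0032,0,0.02,0.6],[0,0,0.04,0,0.6],[0,0,0.04,0,0.6],[0,0,0.04,0,0.6],[0,0,0.04,0,0.6],[0,0,0.04,0,0.6],[0,0,0.02,0,0.6],[0,0,0.014,0,0.6],[0,0,0,0,0.6],[0,0,0,0,0.6]]

```text
t: 14.7
eef_pos: [0.6, -0.1834, 0.0091]
tool_rot: [0.001, 0.063, 0.998, -0.0]
contact_force: [1.2, -0.3, 0.1]
gripper_width: 0.603
grasp_force: 0.0
```

>>> creep_tool:
  deltas:
    - [[0,0,0,0,0],[0,0,0,0,0],[0,0,0,0,0],[0,0,0,0,0],[0,0,0,0,0],[0,0,0,0,0]]
  force: 40

```text
t: 15.3
eef_pos: [0.5997, -0.1836, 0.0092]
tool_rot: [0.001, 0.064, 0.998, -0.0]
contact_force: [-0.3, 0.7, 5.9]
gripper_width: 0.269
grasp_force: 38.9
```

>>> creep_tool:
  deltas:
    - [[0,0,-0.02,0,0],[0,0,-0.04,0,0],[0,0,-0.045,0,0],[0,0,-0.045,0,0],[0,0,-0.045,0,0],[0,0,-0.045,0,0],[0.0158,0.0368,0,0,0],[0.0158,0.0368,0,0,0],[0.0158,0.0368,0,0,0],[0.0158,0.0368,0,0,0],[0.0158,0.0368,0,0,0],[0.0158,0.0368,0,-0.018,0],[0,0,0,0,0],[0,0,0,0,0]]

```text
t: 16.7
eef_pos: [0.5321, 0.0486, 0.248]
tool_rot: [0.001, 0.053, 0.999, -0.0]
contact_force: [-0.1, -0.7, -1.4]
gripper_width: 0.264
grasp_force: 39.7
```

Run:
```python
from h import *
st(); im=snap('wrist','w5.png')
cv2.imwrite('pics/w5c.png',cv2.resize(im[0:300,120:520],None,fx=2,fy=2,interpolation=2))
np.save('W5.npy',cam('wrist')[4])
```

```text
t 16.7 p [0.5321 0.0486 0.248 ] x [-0.994  0.106 -0.001] y [ 0.106  0.994 -0.   ] F [-0.1 -0.7 -1.4] w 0.264 g 39.7
```

View pics/w5c.png

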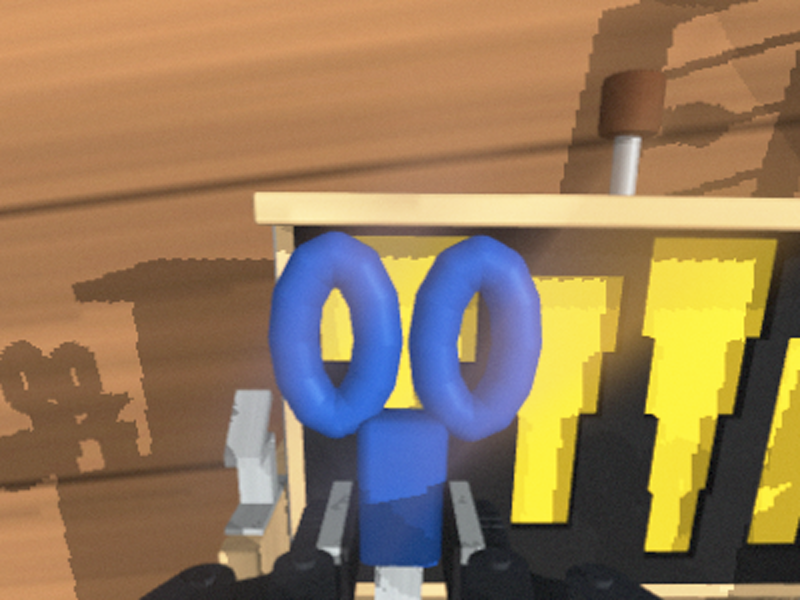

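Run:
```python
from h import *
W=list(cam('wrist')); W[4]=np.load('W5.npy')
g=lambda u,v,z:onz(W,120+u/2,v/2,z)[:2]
F=.246
yaw=-.107; ex=np.array([np.cos(yaw),np.sin(yaw)]);ey=np.array([-ex[1],ex[0]])
t=np.array([.5321,.0486])
L=lambda p:(np.round([(p-t)@ex,(p-t)@ey],4))
print('obj loops L,R,front',L(g(270,335,F)),L(g(541,335,F)),L(g(336,232,F)),L(g(483,236,F)),'shank',L(g(360,480,.255)),L(g(447,480,.255)),L(g(405,410,.255)))
z=.124
for n,a,b in(('cut',(622,278),[(512,522),(570,522)]),('pli',(716,238),[(645,550),(690,551)])):
    A=g(*a,z);T=(g(*b[0],z)+g(*b[1],z))/2; print(n,A.round(4),T.round(4),((A+T)/2).round(4),np.linalg.norm(A-T).round(4))
print('scis front',g(415,238,z),L(g(415,238,z)))
print([proj(W,p) for p in ([.421,.1517,.145],)], g((600+665)/2,105,.145))
```

```text
obj loops L,R,front [-0.0473 -0.0344] [-0.0471  0.0351] [-0.0725 -0.0165] [-0.0715  0.0192] shank [-0.0109 -0.0115] [-0.0109  0.011 ] [-0.0299  0.0002]
cut [0.4913 0.1548] [0.6131 0.113 ] [0.5522 0.1339] 0.1288
pli [0.4779 0.1975] [0.6379 0.1801] [0.5579 0.1888] 0.161
scis front [0.46339497 0.06170797] [-0.0697  0.0057]
[array([436.97487118,  50.67696585])] [0.42224746 0.1511342 ]
```

>>> creep_tool:
  deltas:
    - [[-0.004,-0.0008,0,0,0],[0,0,0.03,0,0],[0,0,0.03,0,0],[0,0,0.03,0,0],[0,0,0.015,0,0],[0,0,0,0,0],[0,0,0,0,0]]

```text
t: 17.45
eef_pos: [0.5369, 0.0456, 0.1426]
tool_rot: [0.0, 0.055, 0.998, -0.0]
contact_force: [0.7, 0.2, -0.9]
gripper_width: 0.259
grasp_force: 39.7
```

>>> creep_tool:
  deltas:
    - [[0,0,0.003,0,0],[0,0,0.003,0,0],[0,0,0.003,0,0],[0,0,0.003,0,0],[0,0,0,0,0],[0,0,0,0,0]]

```text
t: 18.05
eef_pos: [0.5362, 0.0465, 0.1303]
tool_rot: [-0.0, 0.054, 0.999, -0.0]
contact_force: [0.2, -0.1, -0.6]
gripper_width: 0.264
grasp_force: 39.7
```

>>> creep_tool:
  deltas:
    - [[0,0,0.003,0,0],[0,0,0.002,0,0],[0,0,0,0,0],[0,0,0,0,0]]

```text
t: 18.45
eef_pos: [0.5362, 0.0465, 0.1253]
tool_rot: [0.0, 0.054, 0.999, 0.0]
contact_force: [0.2, 0.1, -1.0]
gripper_width: 0.269
grasp_force: 39.8
```

>>> creep_tool:
  deltas:
    - [[0,0,0,0,0.45],[0,0,0,0,0.45],[0,0,0,0,0.45],[0,0,-0.02,0,0.45],[0,0,-0.02,0,0],[0,0,0,0,0],[0,0,0,0,0],[0,0,0,0,0],[0,0,0,0,0]]

```text
t: 19.35
eef_pos: [0.5356, 0.0464, 0.1644]
tool_rot: [-0.001, 0.054, 0.999, -0.0]
contact_force: [0.0, 0.1, 0.6]
gripper_width: 0.001
grasp_force: 0.0
```

>>> creep_tool:
  deltas:
    - [[0,0,0.015,0,0],[0,0,0.013,0,0],[0,0,0.004,0,0],[0,0,0.002,0,0],[0,0,0,0,0],[0,0,0,0,0]]

```text
t: 19.95
eef_pos: [0.5371, 0.046, 0.1321]
tool_rot: [0.001, 0.055, 0.999, -0.0]
contact_force: [-0.2, -1.6, 8.0]
gripper_width: -0.002
grasp_force: 3.6
```

>>> creep_tool:
  deltas:
    - [[0,0,-0.03,0,0.7],[0,0,-0.04,0,0.7],[0,0,-0.05,0,0.7],[0,0,0,0,0.7],[0,0,0,0,0.7]]

```text
t: 20.45
eef_pos: [0.5368, 0.0466, 0.2522]
tool_rot: [0.001, 0.054, 0.999, 0.0]
contact_force: [0.0, -0.3, -0.9]
gripper_width: 0.704
grasp_force: 0.0
```

Run:
```python
from h import *
st(); im=snap('side','s6.png')
a=im[120:220,230:390]; b=im[240:340,245:405]
cv2.imwrite('pics/s6c.png',np.vstack([cv2.resize(x,(480,300),interpolation=2) for x in(a,b)]))
```

```text
t 20.45 p [0.5368 0.0466 0.2522] x [-0.994  0.109 -0.002] y [0.109 0.994 0.   ] F [ 0.  -0.3 -0.9] w 0.704 g 0.0
```

View pics/s6c.png

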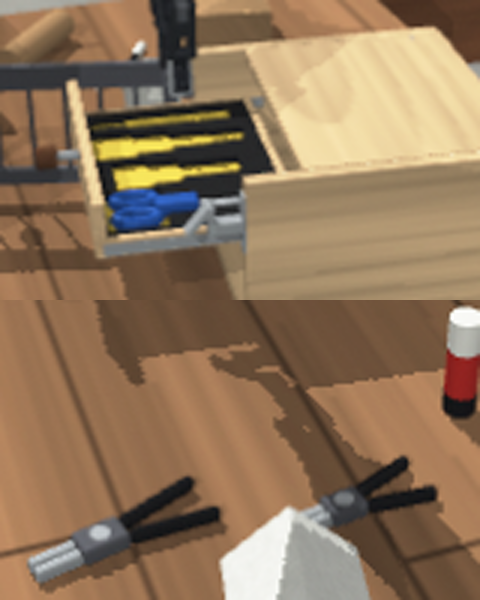

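Run:
```python
from h import *
S=cam('side')
for n,u,v,z in(('cdisc',343,198,.017),('ch1',403,164,.008),('ch2',432,193,.008),('cblk_R',368,206,.016),('pdisc',101,233,.017),('pj',38,272,.008),('ph1',188,185,.007),('ph2',215,215,.007)): print(n,onz(S,245+u/3,240+v/3,z)[:2].round(4))
```

```text
cdisc [ 0.5869 -0.3849]
ch1 [ 0.6533 -0.3543]
ch2 [ 0.661  -0.3944]
cblk_R [ 0.6025 -0.3991]
pdisc [ 0.3944 -0.3607]
pj [ 0.3401 -0.3772]
ph1 [ 0.4776 -0.3191]
ph2 [ 0.4876 -0.3598]
```

>>> creep_tool:
  deltas:
    - [[-0.007,-0.0427,0,0,0.7],[-0.007,-0.0427,0,0,0.7],[-0.007,-0.0427,0,0,0.7],[-0.007,-0.0427,0,0,0.7],[-0.007,-0.0427,0,0,0.7],[-0.007,-0.0427,0,0,0.7],[-0.007,-0.0427,0,0,0.7],[-0.007,-0.0427,0,0,0.7],[-0.007,-0.0427,0,0,0.7],[-0.007,-0.0427,0,0,0.7]]

```text
t: 21.5
eef_pos: [0.5583, -0.3867, 0.2486]
tool_rot: [-0.002, 0.054, 0.999, 0.001]
contact_force: [0.8, 0.7, 0.2]
gripper_width: 0.702
grasp_force: 0.0
```

>>> creep_tool:
  deltas:
    - [[0,0,0,0.144,0.7],[0,0,0,0.144,0.7],[0,0,0,0.144,0.7],[0,0,0,0.144,0.7],[0,0,0,0.144,0.7],[0,0,0,0.144,0.7],[0,0,0,0.144,0.7],[0,0,0,0.144,0.7],[0,0,0,0.144,0.7],[0,0,0,0.144,0.7],[0,0,0,0.144,0.7],[0,0,0,0.144,0.7],[0,0,0,0.144,0.7],[0,0,0,0.144,0.7],[0,0,0,0.144,0.7],[0,0,0,0.144,0.7],[0,0,0,0.144,0.7],[0,0,0,0.144,0.7],[0,0,0,0.144,0.7],[0,0,0,0.144,0.7]]

```text
t: 23.5
eef_pos: [0.5584, -0.385, 0.2487]
tool_rot: [-0.001, 0.997, 0.073, -0.002]
contact_force: [-0.2, -0.4, 0.2]
gripper_width: 0.7
grasp_force: 0.0
```

>>> creep_tool:
  deltas:
    - [[0,0,0,0,0.7],[0,0,0,0,0.7]]

```text
t: 23.7
eef_pos: [0.5588, -0.3851, 0.2496]
tool_rot: [-0.001, 0.997, 0.078, -0.001]
contact_force: [-1.1, -0.6, 0.2]
gripper_width: 0.7
grasp_force: 0.0
```

Run:
```python
from h import *
st(); print(np.round(probe_bus.get_obs()['q'],2)); im=snap('wrist','w7.png'); np.save('W7.npy',cam('wrist')[4])
print(proj(cam('wrist'),[.587,-.385,.017]),proj(cam('wrist'),[.394,-.36,.017]))
cv2.imwrite('pics/w7c.png',cv2.resize(im,(800,500),interpolation=2))
```

```text
t 23.7 p [ 0.5588 -0.3851  0.2496] x [ 0.988  0.156 -0.003] y [ 0.156 -0.988 -0.001] F [-1.1 -0.6  0.2] w 0.7 g 0.0
[ 0.16  0.51  0.52  1.55 -0.27  1.16 -0.68]
[322.93853591 154.1132721 ] [286.52050953 278.29942771]
```

View pics/w7c.png

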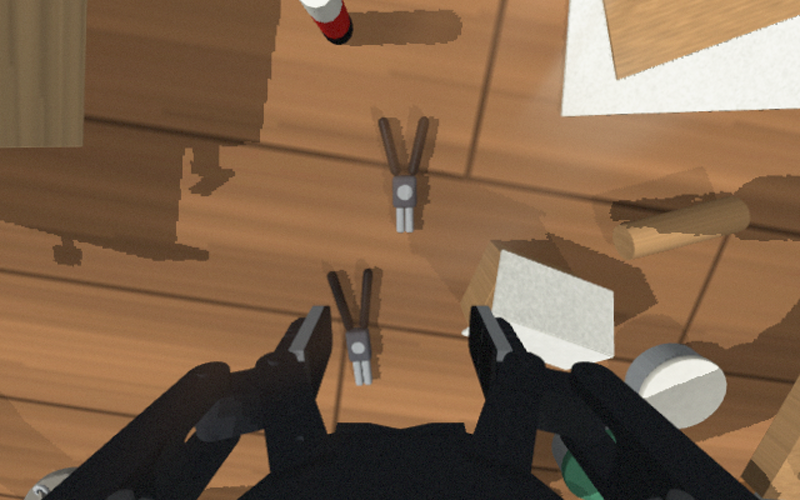

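Run:
```python
from h import *
W=list(cam('wrist')); W[4]=np.load('W7.npy')
g=lambda u,v,z:onz(W,u/1.25,v/1.25,z)[:2]
for n,J,D,H1,H2 in(('cut',(405,232),(404.5,191.5),(382,120),(425,119)),('pli',(363,384),(358,348),(333,271),(368,269))):
    j=g(*J,.010);d=g(*D,.017);h=(g(*H1,.01)+g(*H2,.01))/2; v=j-h
    print(n,j.round(4),d.round(4),h.round(4),'len',np.linalg.norm(v).round(4),'mid',((j+h)/2).round(4),'az of -x',np.degrees(np.arctan2(-v[1],-v[0])).round(1),'disc along',((d-(j+h)/2)@v/np.linalg.norm(v)).round(4),'spread',np.linalg.norm(g(*H1,.01)-g(*H2,.01)).round(4))
print('house',g(463,333,.0),g(463,333,.06),g(497,243,.06),g(490,255,0))
```

```text
cut [ 0.5434 -0.3935] [ 0.5883 -0.3857] [ 0.6591 -0.3734] len 0.1174 mid [ 0.6013 -0.3834] az of -x 9.9 disc along 0.0131 spread 0.0437
pli [ 0.3379 -0.3722] [ 0.3938 -0.3598] [ 0.4895 -0.3388] len 0.1552 mid [ 0.4137 -0.3555] az of -x 12.4 disc along 0.0204 spread 0.0404
house [ 0.42439986 -0.48614582] [ 0.45657294 -0.4689135 ] [ 0.55838084 -0.48127252] [ 0.52924161 -0.49606728]
```

>>> creep_tool:
  deltas:
    - [[0.0308,0.0053,0,-0.015,0.6],[0,0,0.04,0,0.6],[0,0,0.04,0,0.6],[0,0,0.04,0,0.6],[0,0,0.04,0,0.6],[0,0,0.04,0,0.6],[0,0,0.025,0,0.6],[0,0,0.0155,0,0.6],[0,0,0,0,0.6],[0,0,0,0,0.6]]

```text
t: 24.75
eef_pos: [0.5912, -0.3867, 0.0118]
tool_rot: [0.0, 0.996, 0.084, 0.001]
contact_force: [0.6, 0.1, 1.0]
gripper_width: 0.598
grasp_force: 0.0
```

>>> creep_tool:
  deltas:
    - [[0,0,0,0,0],[0,0,0,0,0],[0,0,0,0,0],[0,0,0,0,0],[0,0,0,0,0],[0,0,0,0,0]]
  force: 50

```text
t: 25.35
eef_pos: [0.5918, -0.3869, 0.013]
tool_rot: [0.001, 0.996, 0.084, 0.001]
contact_force: [-0.5, 0.2, 6.1]
gripper_width: 0.278
grasp_force: 48.9
```

```bash
python3 -c "
from h import *
st()"
```

```text
t 25.35 p [ 0.5918 -0.3869  0.013 ] x [0.986 0.167 0.003] y [ 0.167 -0.986  0.002] F [-0.5  0.2  6.1] w 0.278 g 48.9
```

>>> creep_tool:
  deltas:
    - [[0,0,0,0,0.5],[0,0,0,0,0.5],[0,0,0.004,0,0.5],[0,0,0,0,0.5],[0,0,0,0,0],[0,0,0,0,0],[0,0,0,0,0],[0,0,0,0,0],[0,0,0,0,0]]
  force: 50

```text
t: 26.25
eef_pos: [0.5906, -0.3861, 0.0067]
tool_rot: [0.0, 0.996, 0.084, -0.0]
contact_force: [0.2, -0.5, -1.4]
gripper_width: 0.285
grasp_force: 50.5
```

```bash
python3 -c "
from h import *
st()"
```

```text
t 26.25 p [ 0.5906 -0.3861  0.0067] x [ 0.986  0.167 -0.   ] y [ 0.167 -0.986  0.   ] F [ 0.2 -0.5 -1.4] w 0.285 g 50.5
```

>>> creep_tool:
  deltas:
    - [[0,0,-0.02,0,0],[0,0,-0.04,0,0],[0,0,-0.045,0,0],[0,0,-0.045,0,0],[0,0,-0.045,0,0],[0,0,-0.048,0,0],[0.0051,-0.042,0,0,0],[0.0051,-0.042,0,0,0],[0.0051,-0.042,0,0,0],[0.0051,-0.042,0,0,0],[0.0051,-0.042,0,0,0],[0.0051,-0.042,0,0,0],[0.0051,-0.042,0,0,0],[0.0051,-0.042,0,0,0],[0.0051,-0.042,0,0,0],[0.0051,-0.042,0,0,0],[0.0051,-0.042,0,0,0],[0.0051,-0.042,0,0,0]]

```text
t: 28.05
eef_pos: [0.5665, 0.1223, 0.2513]
tool_rot: [-0.0, 0.997, 0.083, 0.001]
contact_force: [0.2, 0.4, -1.0]
gripper_width: 0.292
grasp_force: 50.4
```

>>> creep_tool:
  deltas:
    - [[0,0,0,-0.1432,0],[0,0,0,-0.1432,0],[0,0,0,-0.1432,0],[0,0,0,-0.1432,0],[0,0,0,-0.1432,0],[0,0,0,-0.1432,0],[0,0,0,-0.1432,0],[0,0,0,-0.1432,0],[0,0,0,-0.1432,0],[0,0,0,-0.1432,0],[0,0,0,-0.1432,0],[0,0,0,-0.1432,0],[0,0,0,-0.1432,0],[0,0,0,-0.1432,0],[0,0,0,-0.1432,0],[0,0,0,-0.1432,0],[0,0,0,-0.1432,0],[0,0,0,-0.1432,0],[0,0,0,-0.1432,0],[0,0,0,-0.1432,0]]

```text
t: 30.05
eef_pos: [0.5668, 0.1203, 0.2512]
tool_rot: [0.001, 0.052, 0.999, -0.0]
contact_force: [0.3, 1.1, -1.8]
gripper_width: 0.284
grasp_force: 50.4
```

>>> creep_tool:
  deltas:
    - [[0,0,0,0,0],[0,0,0,0,0]]

```text
t: 30.25
eef_pos: [0.5669, 0.1205, 0.2506]
tool_rot: [0.0, 0.057, 0.998, -0.0]
contact_force: [-0.5, 0.3, -1.2]
gripper_width: 0.292
grasp_force: 50.4
```

Run:
```python
from h import *
st(); snap('wrist','w8.png'); np.save('W8.npy',cam('wrist')[4])
```

```text
t 30.25 p [0.5669 0.1205 0.2506] x [-0.993  0.114 -0.001] y [ 0.114  0.993 -0.   ] F [-0.5  0.3 -1.2] w 0.292 g 50.4
```

>>> creep_tool:
  deltas:
    - [[0,0,0.03,0,0],[0,0,0.03,0,0],[0,0,0.03,0,0],[0,0,0.02,0,0],[0,0,0,0,0],[0,0,0,0,0]]

```text
t: 30.9
eef_pos: [0.5671, 0.1211, 0.1403]
tool_rot: [0.0, 0.056, 0.998, -0.0]
contact_force: [0.5, -0.2, -1.0]
gripper_width: 0.287
grasp_force: 50.3
```

>>> creep_tool:
  deltas:
    - [[0,0,0.003,0,0],[0,0,0.003,0,0],[0,0,0.003,0,0],[0,0,0.003,0,0],[0,0,0,0,0],[0,0,0,0,0]]

```text
t: 31.5
eef_pos: [0.5668, 0.121, 0.1278]
tool_rot: [-0.0, 0.055, 0.998, -0.0]
contact_force: [0.4, 0.4, -0.7]
gripper_width: 0.283
grasp_force: 50.4
```

>>> creep_tool:
  deltas:
    - [[0,0,0.003,0,0],[0,0,0,0,0],[0,0,0,0,0.45],[0,0,0,0,0.45],[0,0,0,0,0.45],[0,0,-0.02,0,0.45],[0,0,-0.02,0,0],[0,0,0,0,0],[0,0,0,0,0],[0,0,0,0,0],[0,0,0,0,0]]

```text
t: 32.6
eef_pos: [0.5662, 0.1208, 0.1638]
tool_rot: [-0.001, 0.055, 0.998, -0.0]
contact_force: [-0.1, -0.6, 0.5]
gripper_width: 0.002
grasp_force: 0.0
```

>>> creep_tool:
  deltas:
    - [[0,0,0.015,0,0],[0,0,0.013,0,0],[0,0,0.004,0,0],[0,0,0.002,0,0],[0,0,0,0,0],[0,0,0,0,0]]

```text
t: 33.2
eef_pos: [0.5682, 0.1204, 0.1321]
tool_rot: [0.001, 0.055, 0.998, -0.0]
contact_force: [-1.0, -2.5, 10.7]
gripper_width: -0.0
grasp_force: 5.3
```

>>> creep_tool:
  deltas:
    - [[0,0,-0.03,0,0.7],[0,0,-0.04,0,0.7],[0,0,-0.05,0,0.7],[0,0,0,0,0.7],[0,0,0,0,0.7]]

```text
t: 33.7
eef_pos: [0.5673, 0.1212, 0.2516]
tool_rot: [0.001, 0.055, 0.998, 0.0]
contact_force: [0.3, -0.1, -1.0]
gripper_width: 0.699
grasp_force: 0.0
```

>>> creep_tool:
  deltas:
    - [[0.0098,-0.0413,0,0,0.7],[0.0098,-0.0413,0,0,0.7],[0.0098,-0.0413,0,0,0.7],[0.0098,-0.0413,0,0,0.7],[0.0098,-0.0413,0,0,0.7],[0.0098,-0.0413,0,0,0.7],[0.0098,-0.0413,0,0,0.7],[0.0098,-0.0413,0,0,0.7],[0.0098,-0.0413,0,0,0.7],[0.0098,-0.0413,0,0,0.7],[0.0098,-0.0413,0,0,0.7],[0.0098,-0.0413,0,0,0.7]]

```text
t: 34.9
eef_pos: [0.3939, -0.3595, 0.2488]
tool_rot: [-0.002, 0.055, 0.998, 0.001]
contact_force: [1.2, -0.7, -0.4]
gripper_width: 0.7
grasp_force: 0.0
```

>>> creep_tool:
  deltas:
    - [[0,0,0,0.148,0.7],[0,0,0,0.148,0.7],[0,0,0,0.148,0.7],[0,0,0,0.148,0.7],[0,0,0,0.148,0.7],[0,0,0,0.148,0.7],[0,0,0,0.148,0.7],[0,0,0,0.148,0.7],[0,0,0,0.148,0.7],[0,0,0,0.148,0.7],[0,0,0,0.148,0.7],[0,0,0,0.148,0.7],[0,0,0,0.148,0.7],[0,0,0,0.148,0.7],[0,0,0,0.148,0.7],[0,0,0,0.148,0.7],[0,0,0,0.148,0.7],[0,0,0,0.148,0.7],[0,0,0,0.148,0.7]]

```text
t: 36.8
eef_pos: [0.3946, -0.358, 0.2488]
tool_rot: [-0.001, 0.994, 0.107, -0.002]
contact_force: [0.3, -0.2, -1.0]
gripper_width: 0.699
grasp_force: 0.0
```

>>> creep_tool:
  deltas:
    - [[0,0,0,0,0.7],[0,0,0,0,0.7]]

```text
t: 37.0
eef_pos: [0.3951, -0.3582, 0.2496]
tool_rot: [-0.001, 0.994, 0.112, -0.001]
contact_force: [-0.7, -0.3, 0.6]
gripper_width: 0.702
grasp_force: 0.0
```

Run:
```python
from h import *
st(); print(np.round(probe_bus.get_obs()['q'],2)); im=snap('wrist','w9.png'); W=cam('wrist'); np.save('W9.npy',W[4])
q=proj(W,[.3938,-.3598,.017]); print(q)
# locate disc: bright low-saturation circle near prediction
u,v=map(int,q); p=im[v-25:v+25,u-25:u+25].astype(int); m=((p.min(2)>120)&(p.max(2)-p.min(2)<35)).astype(np.uint8)
n,l,s,c=cv2.connectedComponentsWithStats(m); print([(s[i,4],(c[i]+[u-25,v-25]).round(1).tolist(),onz(W,*(c[i]+[u-25,v-25]),.017)[:2].round(4)) for i in range(1,n) if s[i,4]>20])
print(proj(W,[.3379,-.3722,.01]),proj(W,[.4895,-.3388,.01]))
```

```text
t 37.0 p [ 0.3951 -0.3582  0.2496] x [ 0.975  0.222 -0.002] y [ 0.222 -0.975 -0.001] F [-0.7 -0.3  0.6] w 0.702 g 0.0
[ 0.07  0.26  0.66  1.91 -0.18  1.04 -0.54]
[320.63050617 176.08411808]
[(np.int32(114), [320.3, 175.9], array([ 0.3939, -0.3594])), (np.int32(65), [316.2, 195.3], array([ 0.3662, -0.3599])), (np.int32(70), [324.0, 195.5], array([ 0.3683, -0.3703]))]
[320.42251234 214.43676955] [321.17329658  99.33439624]
```

>>> creep_tool:
  deltas:
    - [[0.0015,0.0012,0,0,0.6],[0,0,0.04,0,0.6],[0,0,0.04,0,0.6],[0,0,0.04,0,0.6],[0,0,0.04,0,0.6],[0,0,0.04,0,0.6],[0,0,0.028,0,0.6],[0,0,0.0145,0,0.6],[0,0,0,0,0.6],[0,0,0,0,0.6]]

```text
t: 38.05
eef_pos: [0.3978, -0.3602, 0.0091]
tool_rot: [0.0, 0.994, 0.11, 0.0]
contact_force: [0.3, -0.0, 0.2]
gripper_width: 0.6
grasp_force: 0.0
```

>>> creep_tool:
  deltas:
    - [[0,0,0,0,0],[0,0,0,0,0],[0,0,0,0,0],[0,0,0,0,0],[0,0,0,0,0],[0,0,0,0,0]]
  force: 60

```text
t: 38.65
eef_pos: [0.3983, -0.3601, 0.0101]
tool_rot: [0.001, 0.994, 0.11, 0.001]
contact_force: [-0.8, 0.5, 8.3]
gripper_width: 0.302
grasp_force: 58.7
```

>>> creep_tool:
  deltas:
    - [[0,0,0,0,0.5],[0,0,0,0,0.5],[0,0,0.003,0,0.5],[0,0,0,0,0.5],[0,0,0,0,0],[0,0,0,0,0],[0,0,0,0,0],[0,0,0,0,0],[0,0,0,0,0]]
  force: 60

```text
t: 39.55
eef_pos: [0.3974, -0.3596, 0.0055]
tool_rot: [0.0, 0.994, 0.11, 0.0]
contact_force: [-1.1, 1.1, 4.6]
gripper_width: 0.308
grasp_force: 59.9
```

```bash
python3 -c "
from h import *
st()"
```

```text
t 39.55 p [ 0.3974 -0.3596  0.0055] x [0.976 0.218 0.   ] y [ 0.218 -0.976  0.   ] F [-1.1  1.1  4.6] w 0.308 g 59.9
```

>>> creep_tool:
  deltas:
    - [[0,0,-0.02,0,0],[0,0,-0.04,0,0],[0,0,-0.045,0,0],[0,0,-0.045,0,0],[0,0,-0.045,0,0],[0,0,-0.05,0,0],[0.0228,-0.0384,0,0,0],[0.0228,-0.0384,0,0,0],[0.0228,-0.0384,0,0,0],[0.0228,-0.0384,0,0,0],[0.0228,-0.0384,0,0,0],[0.0228,-0.0384,0,0,0],[0.0228,-0.0384,0,0,0],[0.0228,-0.0384,0,0,0],[0.0228,-0.0384,0,0,0],[0.0228,-0.0384,0,0,0],[0.0228,-0.0384,0,0,0],[0.0228,-0.0384,0,0,0],[0.0228,-0.0384,0,0,0]]

```text
t: 41.45
eef_pos: [0.5776, 0.194, 0.2494]
tool_rot: [0.0, 0.994, 0.11, -0.001]
contact_force: [0.3, -0.1, -2.1]
gripper_width: 0.303
grasp_force: 59.7
```

>>> creep_tool:
  deltas:
    - [[0,0,0,-0.148,0],[0,0,0,-0.148,0],[0,0,0,-0.148,0],[0,0,0,-0.148,0],[0,0,0,-0.148,0],[0,0,0,-0.148,0],[0,0,0,-0.148,0],[0,0,0,-0.148,0],[0,0,0,-0.148,0],[0,0,0,-0.148,0],[0,0,0,-0.148,0],[0,0,0,-0.148,0],[0,0,0,-0.148,0],[0,0,0,-0.148,0],[0,0,0,-0.148,0],[0,0,0,-0.148,0],[0,0,0,-0.148,0],[0,0,0,-0.148,0],[0,0,0,-0.148,0]]

```text
t: 43.35
eef_pos: [0.5772, 0.192, 0.2492]
tool_rot: [-0.001, 0.052, 0.999, -0.0]
contact_force: [0.3, 0.5, -2.1]
gripper_width: 0.309
grasp_force: 59.7
```

>>> creep_tool:
  deltas:
    - [[0,0,0,0,0],[0,0,0,0,0]]

```text
t: 43.55
eef_pos: [0.5775, 0.192, 0.2496]
tool_rot: [-0.001, 0.057, 0.998, -0.0]
contact_force: [0.9, 1.0, -2.0]
gripper_width: 0.306
grasp_force: 59.7
```

Run:
```python
from h import *
st(); snap('wrist','w10.png'); np.save('W10.npy',cam('wrist')[4])
```

```text
t 43.55 p [0.5775 0.192  0.2496] x [-0.994  0.114  0.001] y [ 0.114  0.994 -0.   ] F [ 0.9  1.  -2. ] w 0.306 g 59.7
```

Seat height here is TCP ≈ 0.1215.

>>> creep_tool:
  deltas:
    - [[0,0,0.03,0,0],[0,0,0.03,0,0],[0,0,0.03,0,0],[0,0,0.02,0,0],[0,0,0,0,0],[0,0,0,0,0]]

```text
t: 44.2
eef_pos: [0.578, 0.1924, 0.1406]
tool_rot: [-0.0, 0.056, 0.998, -0.0]
contact_force: [0.7, 0.4, -2.1]
gripper_width: 0.309
grasp_force: 59.7
```

>>> creep_tool:
  deltas:
    - [[0,0,0.003,0,0],[0,0,0.003,0,0],[0,0,0.003,0,0],[0,0,0.003,0,0],[0,0,0,0,0],[0,0,0,0,0]]

```text
t: 44.8
eef_pos: [0.5778, 0.1922, 0.1283]
tool_rot: [-0.0, 0.055, 0.998, -0.0]
contact_force: [-0.6, 1.2, -2.5]
gripper_width: 0.304
grasp_force: 59.7
```

>>> creep_tool:
  deltas:
    - [[0,0,0.002,0,0],[0,0,0.002,0,0],[0,0,0,0,0],[0,0,0,0,0]]

```text
t: 45.2
eef_pos: [0.5777, 0.1922, 0.1242]
tool_rot: [-0.0, 0.055, 0.998, -0.0]
contact_force: [0.5, -0.2, -2.2]
gripper_width: 0.302
grasp_force: 59.8
```

>>> creep_tool:
  deltas:
    - [[0,0,0,0,0.45],[0,0,0,0,0.45],[0,0,0,0,0.45],[0,0,-0.02,0,0.45],[0,0,-0.02,0,0],[0,0,0,0,0],[0,0,0,0,0],[0,0,0,0,0],[0,0,0,0,0]]

```text
t: 46.1
eef_pos: [0.5772, 0.192, 0.1633]
tool_rot: [-0.001, 0.055, 0.998, -0.0]
contact_force: [-0.2, 0.9, 0.5]
gripper_width: -0.003
grasp_force: 0.0
```

>>> creep_tool:
  deltas:
    - [[0,0,0.016,0,0],[0,0,0.013,0,0],[0,0,0.004,0,0],[0,0,0.002,0,0],[0,0,0,0,0],[0,0,0,0,0]]

```text
t: 46.7
eef_pos: [0.5804, 0.1917, 0.132]
tool_rot: [0.003, 0.056, 0.998, 0.0]
contact_force: [-1.3, -3.6, 19.1]
gripper_width: 0.001
grasp_force: 9.3
```

>>> creep_tool:
  deltas:
    - [[0,0,-0.03,0,0.7],[0,0,-0.04,0,0.7],[0,0,-0.05,0,0.7],[0,0,0,0,0.7],[0,0,0,0,0.7]]

```text
t: 47.2
eef_pos: [0.5783, 0.1925, 0.2501]
tool_rot: [0.001, 0.055, 0.998, 0.0]
contact_force: [-0.8, -0.2, -0.5]
gripper_width: 0.7
grasp_force: 0.0
```

>>> creep_tool:
  deltas:
    - [[-0.03,-0.03,-0.05,0,0.7],[0,-0.03,0,0,0.7],[0,0,0,0,0.7],[0,0,0,0,0.7]]

```text
t: 47.6
eef_pos: [0.5939, 0.1361, 0.2853]
tool_rot: [-0.002, 0.056, 0.998, -0.001]
contact_force: [-0.6, -0.3, -0.2]
gripper_width: 0.704
grasp_force: 0.0
```

Run:
```python
from h import *
st(); im=snap('wrist','w11.png'); s=snap('side','s11.png')
cv2.imwrite('pics/w11c.png',np.vstack([cv2.resize(im[0:270,120:520],(640,432)),cv2.resize(s[240:330,230:430],(373,168))[:, :].copy().repeat(1,0) if 0 else cv2.copyMakeBorder(cv2.resize(s[240:330,230:430],(373,168)),0,0,0,267,0)]))
```

```text
t 47.6 p [0.5939 0.1361 0.2853] x [-0.994  0.111  0.003] y [ 0.111  0.994 -0.001] F [-0.6 -0.3 -0.2] w 0.704 g 0.0
```

View pics/w11c.png

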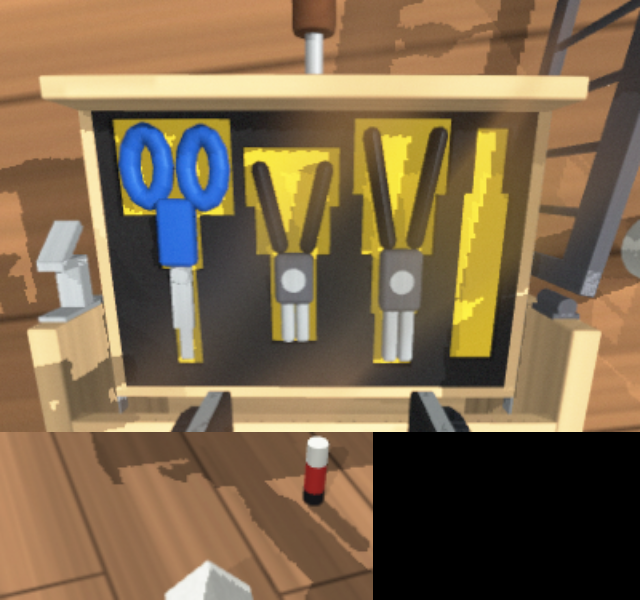

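>>> creep_tool:
  deltas:
    - [[0.0432,-0.0009,0,0,0.7],[0.0432,-0.0009,0,0,0.7],[0.0432,-0.0009,0,0,0.7],[0.0431,-0.0009,0,0,0.7],[0,0,0,0,0.7],[0,0,0.04,0,0.7],[0,0,0.04,0,0.7],[0,0,0.04,0,0.7],[0,0,0.037,0,0.7],[0,0,0,0,0.7],[0,0,0,0,0.7]]

```text
t: 48.8
eef_pos: [0.4226, 0.1531, 0.1304]
tool_rot: [-0.001, 0.054, 0.999, -0.0]
contact_force: [0.4, -0.0, 0.4]
gripper_width: 0.697
grasp_force: 0.0
```

>>> creep_tool:
  deltas:
    - [[0,0,0,0,0],[0,0,0,0,0],[0,0,0,0,0],[0,0,0,0,0],[0,0,0,0,0]]
  force: 40

```text
t: 49.3
eef_pos: [0.4237, 0.1515, 0.1322]
tool_rot: [0.001, 0.056, 0.998, -0.0]
contact_force: [-0.8, -5.0, 8.7]
gripper_width: 0.264
grasp_force: 38.8
```

>>> creep_tool:
  deltas:
    - [[-0.015,0,0,0,0],[-0.025,0,0,0,0],[-0.03,0,0,0,0],[-0.03,0,0,0,0],[-0.03,0,0,0,0],[-0.03,0,0,0,0],[-0.025,0,0,0,0],[-0.015,0,0,0,0],[-0.006,0,0,0,0],[0,0,0,0,0],[0,0,0,0,0]]

```text
t: 50.4
eef_pos: [0.6229, 0.1287, 0.1312]
tool_rot: [-0.005, 0.055, 0.998, -0.002]
contact_force: [-16.3, -3.2, 11.5]
gripper_width: 0.265
grasp_force: 46.3
```

>>> creep_tool:
  deltas:
    - [[-0.003,0,0,0,0],[-0.002,0,0,0,0],[0,0,0,0,0],[0,0,0,0,0]]

```text
t: 50.8
eef_pos: [0.6244, 0.1285, 0.1307]
tool_rot: [-0.008, 0.055, 0.998, -0.002]
contact_force: [-26.2, -4.6, 18.0]
gripper_width: 0.261
grasp_force: 47.3
```

>>> creep_tool:
  deltas:
    - [[0.003,0,0,0,0],[0,0,0,0,0.6],[0,0,0,0,0.6],[0,0,0,0,0.6],[0,0,-0.03,0,0.6],[0,0,-0.04,0,0.6],[0,0,-0.05,0,0.6],[0.023,0.0345,0,0,0.6],[0.023,0.0345,0,0,0.6],[0.023,0.0345,0,0,0.6],[0.023,0.0345,0,0,0.6],[0.023,0.0345,0,0,0.6]]

```text
t: 52.0
eef_pos: [0.5336, 0.3154, 0.251]
tool_rot: [0.001, 0.055, 0.998, 0.0]
contact_force: [-0.1, 0.4, -0.0]
gripper_width: 0.599
grasp_force: 0.0
```

>>> creep_tool:
  deltas:
    - [[0,0,0,0.149,0.6],[0,0,0,0.149,0.6],[0,0,0,0.149,0.6],[0,0,0,0.149,0.6],[0,0,0,0.149,0.6],[0,0,0,0.149,0.6],[0,0,0,0.149,0.6],[0,0,0,0.149,0.6],[0,0,0,0.149,0.6],[0,0,0,0.149,0.6],[0,0,0,0.149,0.6],[0,0,0,0.149,0.6],[0,0,0,0.149,0.6],[0,0,0,0.149,0.6]]

```text
t: 53.4
eef_pos: [0.5345, 0.3142, 0.2509]
tool_rot: [-0.0, 0.892, 0.453, 0.001]
contact_force: [0.2, -0.0, -0.4]
gripper_width: 0.598
grasp_force: 0.0
```

>>> creep_tool:
  deltas:
    - [[0,0,0,0.149,0.5],[0,0,0,0.149,0.5],[0,0,0,0.149,0.5],[0,0,0,0.149,0.5],[0,0,0,0.149,0.5],[0,0,0,0.149,0.5],[0,0,0,0.149,0.5],[0,0,0,0.149,0.5],[0,0,0,0,0.5],[0,0,0,0,0.5]]

```text
t: 54.4
eef_pos: [0.5342, 0.3142, 0.2507]
tool_rot: [-0.0, 0.993, -0.121, 0.0]
contact_force: [-1.2, -0.2, 0.1]
gripper_width: 0.501
grasp_force: 0.0
```

Run:
```python
from h import *
st(); print(np.round(probe_bus.get_obs()['q'],2)); im=snap('wrist','w12.png'); W=cam('wrist')
h=np.array([.6114,.2905]);a=-1.834;lf=np.array([np.sin(a),-np.cos(a)]);nr=np.array([np.cos(a),np.sin(a)])
# profile across the rail at 2 distances: grey-blue steel vs wood
for r in(.05,.085,.12):
    o=[]
    for s in np.arange(-.03,.031,.002):
        p=h+lf*r+nr*s; u,v=np.round(proj(W,[*p,.17])).astype(int); o.append(''.join(' ') if not(0<=u<640 and 0<=v<400) else '#' if int(im[v,u,2])-int(im[v,u,0])<15 else '.')
    print(r,''.join(o))
```

```text
t 54.4 p [0.5342 0.3142 0.2507] x [ 0.971 -0.24   0.   ] y [-0.24  -0.971 -0.   ] F [-1.2 -0.2  0.1] w 0.501 g 0.0
[-0.96  0.39  0.43  1.7  -0.18  1.1  -2.28]
0.05 .............#####.............
0.085 .............####..............
0.12 .............####..............
```

>>> creep_tool:
  deltas:
    - [[-0.0046,0.002,0,0.02,0.5],[0,0,0.035,0,0.5],[0,0,0.035,0,0.5],[0,0,0.034,0,0.5],[0,0,0,0,0.5],[0,0,0,0,0],[0,0,0,0,0],[0,0,0,0,0],[0,0,0,0,0],[0,0,0,0,0]]
  force: 30

```text
t: 55.45
eef_pos: [0.5301, 0.3128, 0.1487]
tool_rot: [-0.001, 0.991, -0.133, 0.001]
contact_force: [-2.3, -2.1, 6.4]
gripper_width: 0.111
grasp_force: 30.0
```

>>> creep_tool:
  deltas:
    - [[0.0004,0.0085,0,-0.1,0],[0.0004,0.0085,0,-0.1,0],[0.0004,0.0085,0,-0.1,0],[0.0004,0.0085,0,-0.1,0],[0.0004,0.0085,0,-0.1,0],[0,0,0,0,0]]

```text
t: 56.05
eef_pos: [0.5296, 0.2699, 0.1487]
tool_rot: [-0.001, 0.993, 0.117, 0.001]
contact_force: [-2.9, 1.9, 5.7]
gripper_width: 0.109
grasp_force: 32.6
```

>>> creep_tool:
  deltas:
    - [[0.0004,0.0085,0,-0.1,0],[0.0004,0.0085,0,-0.1,0],[0.0004,0.0085,0,-0.1,0],[0.0004,0.0085,0,-0.1,0],[0.0004,0.0085,0,-0.1,0],[0.0004,0.0085,0,-0.1,0],[0.0004,0.0085,0,-0.1,0],[0.0004,0.0085,0,-0.1,0],[0.0004,0.0085,0,-0.1,0],[0.0004,0.0085,0,-0.1,0],[0,0,0,0,0],[0,0,0,0,0]]

```text
t: 57.25
eef_pos: [0.5826, 0.2128, 0.1487]
tool_rot: [-0.001, 0.816, 0.578, 0.001]
contact_force: [-5.8, 3.9, 10.2]
gripper_width: 0.108
grasp_force: 31.6
```

>>> creep_tool:
  deltas:
    - [[0.0002,0.0043,0,-0.05,0],[0.0002,0.0043,0,-0.05,0],[0.0002,0.0043,0,-0.05,0],[0,0.0043,0,-0.05,0],[0,0.003,0,-0.03,0],[0,0,0,0,0],[0,0,0,0,0]]

```text
t: 57.95
eef_pos: [0.5997, 0.209, 0.1487]
tool_rot: [-0.002, 0.744, 0.668, -0.0]
contact_force: [-13.5, 3.3, 16.4]
gripper_width: 0.109
grasp_force: 32.4
```

```bash
python3 -c "
from h import *
st()"
```

```text
t 57.95 p [0.5997 0.209  0.1487] x [0.108 0.994 0.003] y [ 0.994 -0.108 -0.004] F [-13.5   3.3  16.4] w 0.109 g 32.4
```

>>> creep_tool:
  deltas:
    - [[0,0.003,0,0,0],[0,0.002,0,0,0],[0,0,0,0,0],[0,0,0,0,0]]

```text
t: 58.35
eef_pos: [0.5997, 0.2089, 0.1486]
tool_rot: [-0.005, 0.744, 0.668, -0.004]
contact_force: [-30.5, 1.3, 27.7]
gripper_width: 0.111
grasp_force: 35.9
```

Run:
```python
from h import *
st(); s=snap('side','s13.png'); b=cv2.imread('pics/side0.png')
# search alignment of latch bar/knob patch: compare template from initial
t=b[172:190,280:300]; r=cv2.matchTemplate(s[160:202,268:312],t,cv2.TM_CCOEFF_NORMED); print(cv2.minMaxLoc(r), 'expect loc (12,12)')
t=b[160:185,292:306]; r=cv2.matchTemplate(s[148:197,280:318],t,cv2.TM_CCOEFF_NORMED); print(cv2.minMaxLoc(r), 'expect (12,12)')
```

```text
t 58.35 p [0.5997 0.2089 0.1486] x [0.106 0.994 0.   ] y [ 0.994 -0.106 -0.013] F [-30.5   1.3  27.7] w 0.111 g 35.9
(-0.3157614767551422, 0.9995329976081848, (0, 17), (12, 12)) expect loc (12,12)
(-0.5157109498977661, 0.9464151263237, (18, 18), (12, 12)) expect (12,12)
```

>>> creep_tool:
  deltas:
    - [[0,-0.004,0,0,0],[0,0,0,0,0.45],[0,0,0,0,0.45],[0,0,0,0,0.45],[0,0,0,0,0.45],[0,0,-0.02,0,0.45],[0,0,-0.04,0,0.45],[0,0,-0.05,0,0.45],[0,0,-0.03,0,0.45],[0,0,0,0,0.45],[0,0,0,0,0.45],[0,0,0,0,0.45],[0,0,0,0,0.45]]

```text
t: 59.7
eef_pos: [0.6028, 0.2053, 0.2846]
tool_rot: [-0.0, 0.744, 0.668, -0.001]
contact_force: [-0.1, -0.3, -1.0]
gripper_width: 0.45
grasp_force: 0.0
```

Run:
```python
from h import *
st(); s=snap('side','s14.png'); b=cv2.imread('pics/side0.png')
t=b[172:190,280:300]; r=cv2.matchTemplate(s[160:202,268:312],t,cv2.TM_CCOEFF_NORMED); print(cv2.minMaxLoc(r)[1::2])
t=b[160:185,292:306]; r=cv2.matchTemplate(s[148:197,280:318],t,cv2.TM_CCOEFF_NORMED); print(cv2.minMaxLoc(r)[1::2])
t=b[158:172,304:322]; r=cv2.matchTemplate(s[146:184,292:334],t,cv2.TM_CCOEFF_NORMED); print('traykn',cv2.minMaxLoc(r)[1::2])
d=cv2.absdiff(s,b)[125:240,285:420].max(2); print((d>40).sum())
```

```text
t 59.7 p [0.6028 0.2053 0.2846] x [ 0.107  0.994 -0.002] y [ 0.994 -0.107 -0.003] F [-0.1 -0.3 -1. ] w 0.45 g 0.0
(0.9996826648712158, (12, 12))
(0.998086154460907, (12, 12))
traykn (0.9993929266929626, (12, 12))
1012
```

```bash
python3 -c "
from station import bot, camrig, probe_bus, workorder
print(workorder.hand_in())"
```

```text
the job is handed in; nothing more can be done
None
```

The scissors, pliers and side cutters are pressed down into their own cut-outs (there was no knife on the table), the tray is home, and the gate is shut with the latch bar back in its catch. I handed the job in at about 60 s; the hand-in gave no verdict, but the last side picture matched the starting one at the tray knob, latch knob and bar.

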